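# Turn shim cassettes face up and pass them under the height gauge

### The job

Set the lever of the height gauge to the yellow mark, 45 degrees up from level. With the lifter, turn every shim cassette that lies face down right side up and slide the cassettes under the gauge bar until they lie clear of it on the far side; any that is too deep to pass must not be forced and stays face up on the near side. The cassettes are clean, so touch them with the lifter only, never with the fingers; leave the other things on the bench alone, and at the end stand the lifter back upright on its black mat.

Things in the scene. Friction and masses are not known exactly. Their poses are not given: they have to be found in the camera images.
- gauge: pass-height gauge fixed to the bench: two grey columns, 100 mm high, on feet 124x46x10 mm, 670 mm clear between them (654 mm between the feet), joined by a 10 mm shaft 20 mm behind the bar, 80 mm above the bench. Origin on the bench midway between the columns, under the bar; its x axis points away from the robot (the way the cassettes are slid), z up
- gauge_bar: the aluminium gauge bar between the columns, 10 mm thick in x, 28 mm tall; origin at the middle of its lower edge, so its z is the clear height over the bench. The lever lifts it: 16 mm at lever 0, plus 14 mm per radian
- gauge_lever (a joint): angle (rad) of the lever with the red knob on the outer (-y) face of the right column: 0 = level, knob towards the robot; positive = knob up; range 0 to 1.4. The yellow mark on its dial is at 0.785 (45 degrees). It turns parallel to the gauge's y axis, needs about 3 N at the knob and stays where it is left
- lever_knob (a point): centre of the lever's red ball knob, 28 mm across, 95 mm from the pivot
- lever_pivot (a point): the lever's pivot, 80 mm above the bench, beside the knob (same plane)
- cassette_a: shim cassette, black base rim 68 (x) x 128 (y) mm, light stepped cover. Origin at the centre of its underside; z out through the cover: z up = face up, z down = face down on its cover. Standard: 22-24 mm tall, base 9 mm thick; deep: 30-32 mm, base 17 mm. Standard passes under the bar at the yellow mark, deep does not. Which are face down or deep must be found out. About 0.15 kg
- cassette_b: shim cassette, as cassette_a. On the base lies a 60x120 mm step, 4 mm thick, then the cover, 52 mm (x) by 88 mm (y from -50 to 38), 9 mm thick. Face down, the rim overhangs the cover by 8 mm along both long sides, 9 to 13 mm clear of the bench: room for the blade
- cassette_c: shim cassette, as cassette_a. All start on the near side of the gauge, side by side, long sides roughly along the bar
- cassette_d: shim cassette, as cassette_a. The flat black underside, seen when face down, has a grey panel and four screws; the face has a light cover with dark holes
- lifter: lifter: flat steel blade 86 mm (x from -34 to 52) by 60 mm (y), 4 mm thick, with an upright orange grip on a neck: 16 mm thick in x, 40 mm wide in y, from 52 to 108 mm above the blade's underside. Origin at the blade's underside below the grip; working edge at x = +52 mm. 0.22 kg. Hold the grip across its 16 mm (fingers before and behind it)
- tool_mat: black rubber mat of the lifter, 160x130 mm, 3 mm thick, fixed; origin at the centre of its underside
- brass_tee: brass tee, 101 mm long, a bystander
- cam_coupling: black hose coupling, 105 mm long, a bystander
- wrench_22: combination wrench, 219 mm long, a bystander

How it is judged (in metres and radians):
On the way:
1. the gauge lever is set to the yellow mark (value of joint gauge_lever between 0.685 and 0.885 rad and not (contact force between the fingers and gauge_lever above 0.3 N)), for 0.3 s.
At the end, for the whole second after the job is handed in: Lever within 0.1 rad of the yellow mark; cassettes flat, face up, at rest: standard ones wholly past the bar (centre 42 mm or more beyond it), deep ones on the near side (centre 20 mm or more before it); lifter upright on its mat, within 60 mm of its centre (value of joint gauge_lever between 0.685 and 0.885 rad and angle between each of cassette_a, cassette_b, cassette_c, cassette_d's own z axis and vertical below 0.12 rad and height (world z) of each of cassette_a, cassette_b, cassette_c, cassette_d below 0.006 m and x of each of cassette_a, cassette_c, cassette_d in the frame of gauge above 0.042 m and x of cassette_b in the frame of gauge below -0.02 m and horizontal distance between lifter and tool_mat below 0.06 m and angle between lifter's own z axis and vertical below 0.1 rad and height (world z) of lifter below 0.008 m and linear speed of each of cassette_a, cassette_b, cassette_c, cassette_d, lifter below 0.02 m/s); the robot touches nothing.
It fails at once if the fingers press on a cassette (contact force between the fingers and cassette_a above 2 N or contact force between the fingers and cassette_b above 2 N or contact force between the fingers and cassette_c above 2 N or contact force between the fingers and cassette_d above 2 N).
It fails at once if a cassette is forced against the gauge bar (over 30 N) (contact force between any of cassette_a, cassette_b, cassette_c, cassette_d and gauge_bar above 30 N).
It fails at once if a bystander is moved more than 3 cm (distance of any of wrench_22, cam_coupling, brass_tee from where it was at the start of the episode above 0.03 m).
Of cassette_a, cassette_b, cassette_c, cassette_d only 3 to 4 are there at a start; the rules pass over those that are not, and their reading is None.
At some moment in a run one of cassette_a, cassette_b, cassette_c, cassette_d may be knocked a few centimetres aside while the robot is not near it.
Once in a run the grip may slacken for a moment while it holds something.
It also fails if it takes over 210 s, if anything falls off the work surface, if the arm or the gripper's body presses on something with over 40 N, if the wrist force passes 120 N, or if a joint passes its speed limit or range.

### The arm

A 6-joint arm with a two-finger parallel gripper is mounted at the origin on a cart in front of the work surface, level with it; the furniture and walls round the work are solid. World frame = base frame: x ahead of the robot, y to its left, z up, the work surface at z = 0. Lengths are in mm, angles in rad, forces in N, time in s.
With the tool pointing down it reaches from about 275 to 775 mm from the base axis. Payload 14.6 kg.
Tool frame: the origin (TCP) lies between the finger pads; the fingertips stand 25 mm ahead of it and the grasp point (between the pads) lies 6 mm ahead of it; z points along the fingers, y is the direction in which the jaws open and shut (so a half turn about z gives the same grasp; the last joint's range is limited). The gripper opens to 85 mm and grips with 20 to 120 N. Pads are 22 mm wide; open, the fingers measure 114 mm over their backs; the gripper's body (76 mm by 85 mm) begins 54 mm behind the grasp point. The pads swing forward as they close: fully open they stand 13 mm farther back than shut.
Start: joints at [1.096, 0.263, -0.048, 1.259, 0, 1.415], TCP at [165.052, 498.383, 256.278] pointing down, gripper open.
Joint ranges: [-2.65, 2.65], [-0.89, 1.7], [-1.18, 1.37], [-2.13, 2.11], [-1.35, 1.29], [-3.14, 3.14]. Speed limits (rad/s): [1.89, 1.89, 2.57, 2.79, 3.14, 3.14].

### API

Orientations are given as a unit quaternion [x, y, z, w].
In Python, from plant import r gives the robot as it stands. The module is installed in compiled form; this text tells all that it offers.
- The arm moves only by the tool apply_moves, never from a script. Its argument "rows" is a list of rows, each an object with "delta_pos": the shift along the world's x, y, z as a fraction of full scale, a list of three; "rot": the turn, a rotation vector about the world's x, y, z as a fraction of full scale, a list of three. In form: [{"delta_pos": [tx, ty, tz], "rot": [rx, ry, rz]}, ...]. A call has 1 to 20 rows; each row is the pose to reach, as a shift and turn from the pose measured when the call began, turning the shorter way round; what a row does not reach only later rows make up. Full scale, the value 1, is 0.1 m for a shift and 180 degrees for a turn. A row lasts 1/10 s, in which the tool goes at most 50 mm and 8.59 degrees, less where a joint would pass 70% of its speed; a pose out of reach is approached as far as the arm can. A call with a number of a shift or a turn outside -1 to 1 is refused whole. A call with a gripper value outside its range is refused whole. "fingers" is the closure, from 0 (fully open) to 1 (shut), set as the call begins (left out, the last holds). The fingers move at their own pace and stop on an object; "newtons" is the grip in N (left out, the last holds). Time passes only in rows, so rows that repeat a pose let the fingers close. It gives the time, the measured TCP pose, the force and the opening at its end, in the units of the state.
- r.get_state(): the state, without advancing time (a new reading comes with each control period).
- r.snapshot(name): name is "side" or "top" or "wrist"; returns a dict with "img" (420x560x3 uint8, blue, green, red), "depth" (420x560 float32, mm along the optical axis (not along the pixel's ray), 0 where there is no reading), "K" (3x3 intrinsics, pixels), "distortion" ([k1, k2, p1, p2, k3] as OpenCV has them; the pictures are not rectified), "cam_to_world" (4x4, takes a point from camera to world coordinates). Camera axes: x right, y down, z forward; pixel columns grow to the right and rows downward; lengths in mm; the calibration is good to about 2 mm. A picture is of the moment at which its call begins.
- r.close_job(): hands the job in, once; it reports no verdict.
Trained networks look in the newest picture that a camera, given by its name, has taken for a name from the list of things; names that differ only in an ending like _2 or _b are one class to them, and where a whole thing is asked for, a point or a joint stands for the part that bears it (a point fixed in the world has none). Each returns a list of dicts, best first, with "p" (0 to 1); they miss things now and then, are a little off and sometimes report something else, mostly with a low value. They report only what shows in the picture. A call takes as long as a camera call.
- r.boxes_of(label, camera): "centre" ([column, row] in pixels, amid what is visible of it).
- r.regions_of(label, camera): "region" (420x560 bool, what is visible of it) and "centre" ([column, row] in pixels, amid what is visible of it).
The state is a dict: "time": time; "joint_pos": joint angles; "qvel": joint speeds; "effort": joint torques, N m; "eef_pos": TCP position; "orientation": TCP orientation; "force": force on the tool from outside, world axes, zero at the start; "wrist_torque": the same for the moment, N m; "gripper_width": finger opening in mm.
Only numpy, scipy, OpenCV 4.12 (cv2) and the standard library are available. Lean on these libraries where they do the work, as an engineer would, in place of code of your own. Each camera call takes 0.05 s, during which the arm holds its last target.

## Working session

There is one attempt and no reset: what is moved stays moved. The work goes in short steps, Python scripts to look and compute and a tool call to move; the robot and the scene stay as the last step left them, time stands still between calls to the robot, and variables do not carry over. Pictures are saved under pics/ and viewed, and the job is handed in when it is done.

Besides the shell and the picture viewer there is one more tool, called after "Call:" as name([rows], argument=value, ...), one row to a line, values as JSON. apply_moves: Moves the arm, as the interface text tells. Shift numbers are shares of 0.1 m and turn numbers shares of 180 degrees, none past 1 either way. Its arguments: {"type":"object","properties":{"rows":{"type":"array","items":{"type":"object","properties":{"delta_pos":{"type":"array","items":{"type":"number"}},"rot":{"type":"array","items":{"type":"number"}}}}},"fingers":{"type":"number"},"newtons":{"type":"number"}},"required":["rows"]}

```bash
ls; mkdir -p pics; cat > h.py <<'E'
import numpy as np, cv2
from plant import r
def snap(cam,name=None):
    s=r.snapshot(cam)
    if name: cv2.imwrite('pics/'+name+'.png',s['img'])
    return s
def world(s):
    """HxWx3 world points from depth"""
    K=np.array(s['K'],float);D=np.array(s['distortion'],float)
    h,w=s['depth'].shape
    u,v=np.meshgrid(np.arange(w),np.arange(h))
    p=cv2.undistortPoints(np.stack([u,v],-1).reshape(-1,1,2).astype(np.float64),K,D).reshape(h,w,2)
    d=s['depth'].astype(float)
    P=np.stack([p[...,0]*d,p[...,1]*d,d],-1)
    T=np.array(s['cam_to_world'])
    W=P@T[:3,:3].T+T[:3,3]
    W[d<=0]=np.nan
    return W
def st():
    s=r.get_state(); print({k:np.round(v,3).tolist() for k,v in s.items()}); return s
E
python3 - <<'E'
from h import *
st()
for c in ['top','side','wrist']:
    s=snap(c,c+'0'); print(c,np.round(s['cam_to_world'],3).tolist(),np.array(s['K']).round(1).tolist())
    np.save('w_'+c,world(s))
E
```

```text
pics
{'time': 0.0, 'joint_pos': [1.096, 0.264, -0.049, 1.259, 0.0, 1.416], 'qvel': [-0.002, 0.001, -0.0, -0.001, -0.0, -0.0], 'effort': [0.0, -63.762, 38.457, 0.014, -0.0, 0.0], 'eef_pos': [164.912, 498.145, 255.816], 'orientation': [0.159, 0.987, -0.001, -0.0], 'force': [0.78, 0.267, -1.163], 'wrist_torque': [-0.026, -0.024, 0.043], 'gripper_width': 85.379}
top [[0.025, -0.984, 0.174, 354.997], [-1.0, -0.025, 0.006, -29.698], [-0.001, -0.174, -0.985, 1457.665], [0.0, 0.0, 0.0, 1.0]] [[481.6, 0.0, 281.7], [0.0, 481.6, 212.4], [0.0, 0.0, 1.0]]
side [[-0.508, 0.43, -0.746, 1842.355], [0.861, 0.259, -0.438, 702.092], [0.005, -0.865, -0.502, 931.196], [0.0, 0.0, 0.0, 1.0]] [[484.6, 0.0, 285.7], [0.0, 484.6, 209.2], [0.0, 0.0, 1.0]]
wrist [[0.315, 0.91, 0.27, 96.991], [0.949, -0.301, -0.091, 521.163], [-0.002, 0.285, -0.958, 373.379], [0.0, 0.0, 0.0, 1.0]] [[315.8, 0.0, 285.6], [0.0, 315.8, 212.0], [0.0, 0.0, 1.0]]
```

View pics/top0.png

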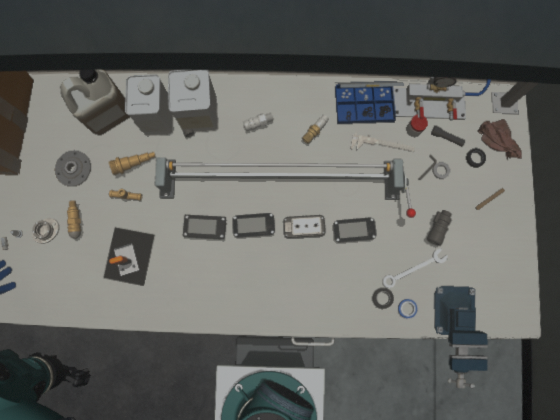

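View pics/side0.png

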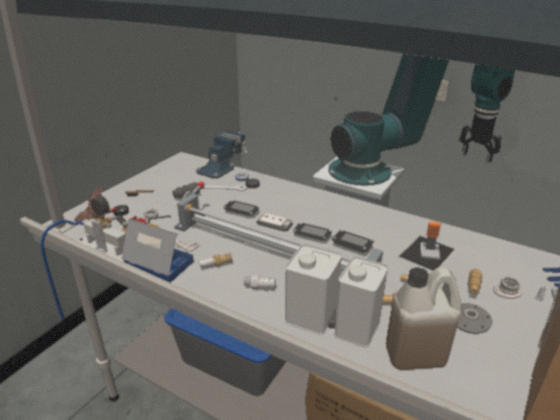

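View pics/wrist0.png

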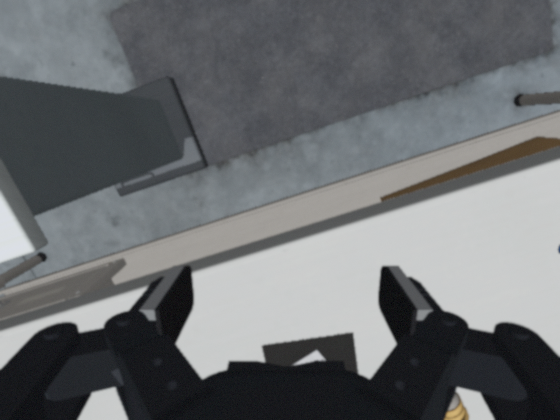

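```bash
python3 - <<'E'
from h import *
im=cv2.imread('pics/top0.png'); W=np.load('w_top.npy')
c=cv2.resize(im[145:290,90:460],None,fx=2.1,fy=2.1,interpolation=cv2.INTER_CUBIC); cv2.imwrite('pics/c1.png',c)
for (u,v) in [(204,227),(254,225),(304,226),(354,230),(411,213),(401,222),(387,173),(163,173),(280,172),(130,256),(128,260),(118,260),(161,170),(397,170),(280,200),(280,250)]:
    print((u,v),np.nanmedian(W[v-2:v+3,u-2:u+3].reshape(-1,3),0).round(1))
for l in ['cassette_a','lifter','gauge','gauge_bar','lever_knob','gauge_lever','tool_mat','brass_tee','cam_coupling','wrench_22']:
    for cam in ['top']:
        print(l,cam,[(round(d['p'],2),np.round(d['centre'],1).tolist(), (np.nanmedian(W[d['region']],0).round(1).tolist(), int(d['region'].sum()))) for d in r.regions_of(l,cam)])
E
```

```text
(204, 227) [557.1 210.9  29.9]
(254, 225) [568.3  61.3  23. ]
(304, 226) [568.5 -89.2  23.9]
(354, 230) [ 560.4 -240.3   23.5]
(411, 213) [ 601.8 -393.5  104. ]
(401, 222) [ 5.921e+02 -3.900e+02 -1.000e-01]
(387, 173) [ 732.2 -336.5   53.2]
(163, 173) [703.7 329.1  99.8]
(280, 172) [740.7 -12.4   2.9]
(130, 256) [464.9 436.4   6.9]
(128, 260) [450.5 435.6  31. ]
(118, 260) [444.3 441.1 111.4]
(161, 170) [712.2 336.1 100.2]
(397, 170) [ 729.9 -356.4   99.6]
(280, 200) [651.2 -14.7   1.3]
(280, 250) [ 4.968e+02 -1.870e+01  4.000e-01]
cassette_a top [(0.96, [255.2, 223.8], ([568.4, 65.0, 22.4], 882)), (0.96, [300.1, 222.9], ([568.6, -86.6, 18.7], 902)), (0.78, [356.9, 227.5], ([561.8, -240.1, 22.6], 926)), (0.72, [203.5, 229.0], ([558.8, 212.2, 30.4], 913))]
lifter top [(0.91, [126.1, 258.7], ([449.8, 443.8, 8.9], 559))]
gauge top [(0.7, [284.8, 174.5], ([720.3, -24.6, 50.8], 3762))]
gauge_bar top [(0.91, [287.2, 176.9], ([719.8, -28.3, 43.1], 1200))]
lever_knob top [(0.64, [408.9, 208.2], ([630.0, -390.7, 93.5], 187))]
gauge_lever top [(0.58, [410.3, 213.5], ([608.6, -390.6, 98.4], 103))]
tool_mat top [(0.84, [136.8, 253.7], ([469.9, 434.6, 2.8], 1715))]
brass_tee top [(0.54, [123.2, 194.3], ([652.1, 459.0, 22.9], 228))]
cam_coupling top [(0.6, [441.9, 224.8], ([572.2, -497.0, 41.2], 591)), (0.58, [285.4, 178.0], ([719.3, -33.4, 54.3], 3160)), (0.35, [201.4, 226.9], ([558.2, 211.1, 30.3], 944))]
wrench_22 top [(0.71, [412.3, 270.1], ([450.6, -426.7, 7.3], 441)), (0.42, [408.5, 204.7], ([627.0, -389.8, 95.0], 157)), (0.15, [355.8, 229.4], ([561.4, -240.8, 22.7], 906))]
```

```bash
python3 - <<'E'
from h import *
W=np.load('w_top.npy'); im=cv2.imread('pics/top0.png')
# bench z fit
m=(W[...,0]>300)&(W[...,0]<440)&(abs(W[...,1])<300)&(abs(W[...,2])<8)
print('bench z',np.nanmedian(W[m][:,2]),np.nanstd(W[m][:,2]))
# cassette clusters by height
for (u,v) in [(204,227),(254,225),(304,226),(354,230)]:
    reg=np.zeros(W.shape[:2],bool);reg[v-16:v+17,u-26:u+27]=1
    mm=reg&(W[...,2]>12)
    cnt=mm.sum(); r_=cv2.minAreaRect(W[mm][:,:2].astype(np.float32))
    print((u,v),cnt,r_,'z pct',np.nanpercentile(W[mm][:,2],[10,25,50,75,90]).round(1))
E
```

```text
bench z 0.019218056500449165 2.989771752784692
(204, 227) 947 ((559.3603515625, 211.82444763183594), (126.37224578857422, 69.41240692138672), 88.96334075927734) z pct [26.6 28.3 30.3 32.7 34.5]
(254, 225) 927 ((569.2808837890625, 64.89767456054688), (69.10331726074219, 128.16839599609375), 5.0170207023620605) z pct [18.5 20.3 22.4 24.6 26.5]
(304, 226) 707 ((569.3570556640625, -88.78622436523438), (65.84601593017578, 123.91869354248047), 5.209436416625977) z pct [13.7 17.  20.4 23.  25.1]
(354, 230) 935 ((562.4769897460938, -242.17958068847656), (69.00389099121094, 129.24703979492188), 6.319540500640869) z pct [18.5 20.5 22.6 24.8 26.5]
```

View pics/c1.png

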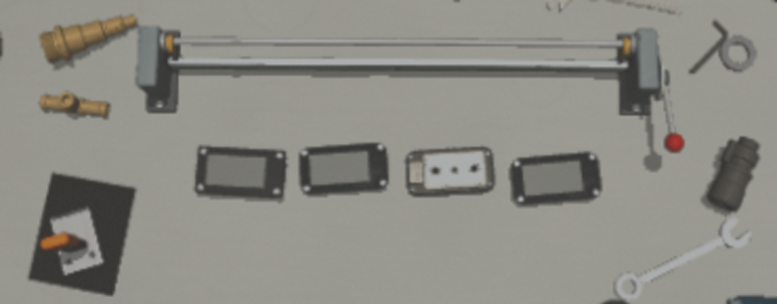

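```bash
python3 - <<'E'
from h import *
im=cv2.imread('pics/side0.png'); 
cv2.imwrite('pics/c2.png',cv2.resize(im[165:240,150:250],None,fx=7,fy=7,interpolation=cv2.INTER_CUBIC))
cv2.imwrite('pics/c3.png',cv2.resize(im[180:300,160:400],None,fx=3.3,fy=3.3,interpolation=cv2.INTER_CUBIC))
imt=cv2.imread('pics/top0.png')
cv2.imwrite('pics/c4.png',np.hstack([cv2.resize(imt[145:235,360:430],None,fx=6,fy=6,interpolation=cv2.INTER_CUBIC)[:540],cv2.resize(imt[225:290,100:160],None,fx=6,fy=6)[:390].repeat(1,0) if 0 else cv2.resize(imt[220:310,100:160],None,fx=6,fy=6,interpolation=cv2.INTER_CUBIC)]))
for c in ['top','side']:
    img=cv2.imread(f'pics/{c}0.png').astype(int); W=np.load(f'w_{c}.npy')
    red=(img[...,2]>120)&(img[...,1]<50)&(img[...,0]<60)
    m=red&(abs(W[...,1]+393)<50)&(abs(W[...,0]-610)<60)
    print(c,m.sum(),np.nanmean(W[m],0),np.nanmin(W[m],0),np.nanmax(W[m],0))
W=np.load('w_top.npy')
# bar top & columns
for lo,hi in [(95,106)]:
    m=(W[...,2]>lo)&(W[...,2]<hi)&(abs(W[...,0]-720)<60)
    for sgn in [1,-1]:
        q=W[m&(W[...,1]*sgn>310)&(W[...,1]*sgn<400)]
        print('col',cv2.minAreaRect(q[:,:2].astype(np.float32)),np.median(q,0),len(q))
m=(W[...,2]>36)&(W[...,2]<52)&(abs(W[...,0]-720)<20)&(abs(W[...,1])<300)
q=W[m]; print(len(q)); c=np.polyfit(q[:,1],q[:,0],1); print('bar x=',c, np.median(q[:,2]))
m=(W[...,2]>70)&(W[...,2]<95)&(abs(W[...,0]-735)<30)&(abs(W[...,1])<300)
q=W[m]; c=np.polyfit(q[:,1],q[:,0],1); print('shaft x=',c,np.median(q[:,2]),len(q))
E
```

```text
top 6 [ 605.76317804 -387.52696358  103.44786163] [ 598.56525668 -394.29006478   99.06642023] [ 611.47525579 -383.91111921  107.60346766]<stdin>:11: RuntimeWarning: Mean of empty slice
Traceback (most recent call last):
ValueError: zero-size array to reduction operation fmin which has no identity
```

View pics/c2.png

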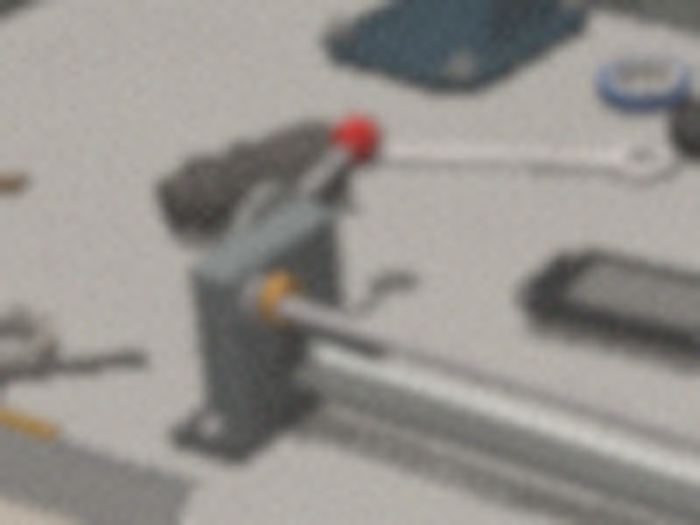

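View pics/c4.png

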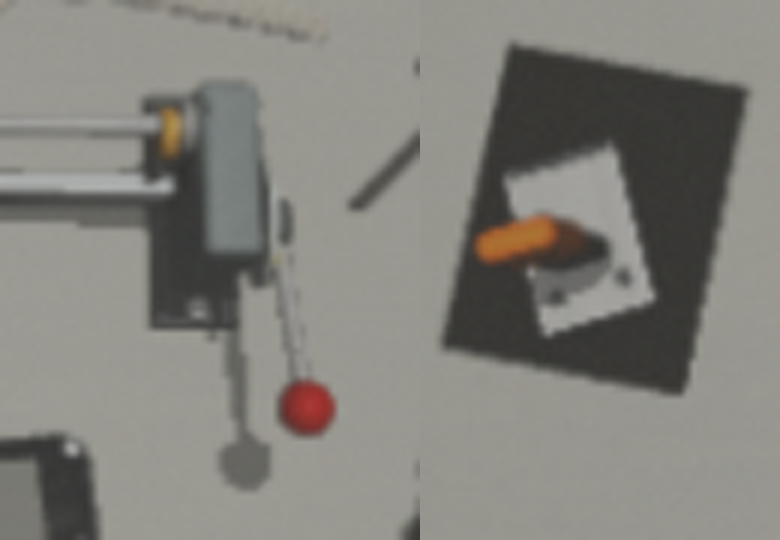

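View pics/c3.png

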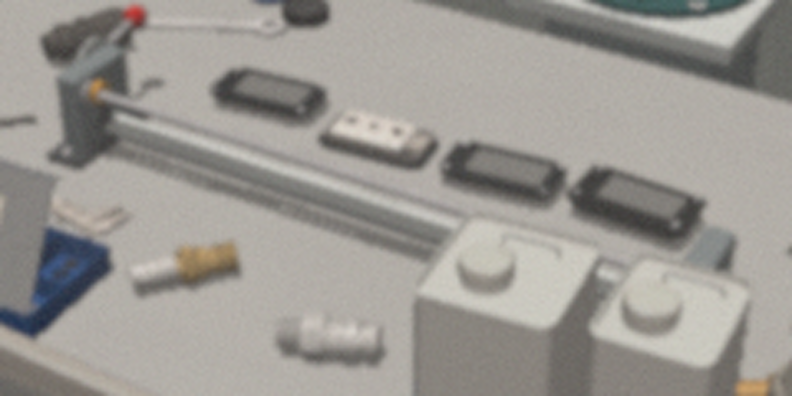

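```bash
cat >> h.py <<'E'
def ray(s,uv):
    K=np.array(s['K'],float);D=np.array(s['distortion'],float)
    p=cv2.undistortPoints(np.array([[uv]],float),K,D)[0,0]
    T=np.array(s['cam_to_world']); d=T[:3,:3]@np.array([p[0],p[1],1]); return T[:3,3],d/np.linalg.norm(d)
def tri(s1,uv1,s2,uv2):
    a,d=ray(s1,uv1);b,e=ray(s2,uv2)
    A=np.stack([d,-e],1);t=np.linalg.lstsq(A,b-a,rcond=None)[0]
    p,q=a+t[0]*d,b+t[1]*e
    return (p+q)/2,np.linalg.norm(p-q)
def onz(s,uv,z):
    a,d=ray(s,uv); return a+d*(z-a[2])/d[2]
E
python3 - <<'E'
from h import *
a=r.snapshot('top');b=r.snapshot('side')
def redc(s,c):
    i=cv2.cvtColor(s['img'],cv2.COLOR_BGR2HSV).astype(int)
    m=((i[...,0]<8)|(i[...,0]>172))&(i[...,1]>130)&(i[...,2]>70)
    v,u=np.nonzero(m); k=np.hypot(u-c[0],v-c[1])<12
    return np.array([u[k].mean(),v[k].mean()]),k.sum()
p,n=redc(a,(411,213));q,k=redc(b,(201,185))
print(p,n,q,k,tri(a,p,b,q))
# lever root yellow mark at top (406.5,188): 
print(onz(a,(360+285/6,145+220/6),80), 'disc')
for uv in [(100+89/6,220+45/6),(100+327/6,220+90/6),(100+265/6,220+393/6),(100+23/6,220+347/6)]:
    print('mat',onz(a,uv,3).round(1))
for uv in [(100+85/6,220+177/6),(100+192/6,220+143/6),(100+235/6,220+297/6),(100+127/6,220+335/6)]:
    print('blade',onz(a,uv,7).round(1))
for uv in [(100+55/6,220+243/6),(100+135/6,220+227/6)]:
    print('grip end',onz(a,uv,111).round(1))
W=world(a)
m=(W[...,2]>94)&(W[...,2]<108)&(abs(W[...,0]-720)<60)
for sgn in [1,-1]:
    q=W[m&(W[...,1]*sgn>310)&(W[...,1]*sgn<400)]
    q=W[m&(W[...,1]*sgn>310)&(W[...,1]*sgn<380)]
    print('col',cv2.minAreaRect(q[:,:2].astype(np.float32)),np.median(q,0),len(q))
m=(W[...,2]>36)&(W[...,2]<52)&(abs(W[...,0]-720)<20)&(abs(W[...,1])<300)
q=W[m]; c=np.polyfit(q[:,1],q[:,0],1); print('bar x=',c, np.median(q[:,2]),len(q))
m=(W[...,2]>70)&(W[...,2]<95)&(abs(W[...,0]-735)<30)&(abs(W[...,1])<300)
q=W[m]; c=np.polyfit(q[:,1],q[:,0],1); print('shaft x=',c,np.median(q[:,2]),len(q))
# grip orange
i=cv2.cvtColor(a['img'],cv2.COLOR_BGR2HSV).astype(int)
mm=(i[...,0]>5)&(i[...,0]<18)&(i[...,1]>150)
q=W[mm&(abs(W[...,0]-450)<60)&(abs(W[...,1]-440)<60)&(W[...,2]>50)]
print('orange',len(q),np.median(q,0)); t=q[q[:,2]>100]; print(cv2.minAreaRect(t[:,:2].astype(np.float32)),len(t),t.mean(0))
E
```

```text
[410.67346939 212.42857143] 49 [200.46666667 183.8       ] 15 (array([ 605.27259511, -395.30311972,   98.40149671]), np.float64(2.4440197243253188))
[ 700.39291753 -391.80299649   80.        ] disc
mat [551.8 494.8   3. ]
mat [532.  367.7   3. ]
mat [377.2 389.5   3. ]
mat [395.7 517.2   3. ]
blade [483.2 489.9   7. ]
blade [502.3 435.    7. ]
blade [424.8 407.    7. ]
blade [403.7 461.7   7. ]
grip end [442.2 464.8 111. ]
grip end [451.1 426.4 111. ]
col ((709.8038940429688, 334.72625732421875), (44.267913818359375, 86.95420837402344), 86.06312561035156) [709.65465212 339.1201674  100.0226762 ] 295
col ((718.8465576171875, -353.97344970703125), (96.41734313964844, 48.568416595458984), 7.633117198944092) [ 719.09247987 -359.01070425   99.91649756] 321
bar x= [-1.84026976e-02  7.20783362e+02] 45.17025444896694 748
shaft x= [-1.77823284e-02  7.41107321e+02] 84.38953100545712 664
orange 57 [447.02307443 446.5221071  109.18753444]
((446.4641418457031, 446.154296875), (13.108888626098633, 36.42245864868164), 16.373815536499023) 57 [446.2432182  446.67578804 109.13581095]
```

Call:
apply_moves([
  {"delta_pos": [0.5,-1,0],"rot": [0,0,0.1]},
  {"delta_pos": [0.5,-1,0],"rot": [0,0,0.1]},
  {"delta_pos": [0.5,-1,0],"rot": [0,0,0.1]},
], fingers=0, newtons=40)

```text
time: 1.05
eef_pos: [215.7, 396.0, 256.4]
orientation: [0.001, 1.0, -0.0, 0.0]
force: [0.1, 0.6, 0.8]
gripper_width: 85.1
```

Call:
apply_moves([
  {"delta_pos": [0.5,-1,0],"rot": [0,0,0]},
  {"delta_pos": [0.5,-1,0],"rot": [0,0,0]},
  {"delta_pos": [0.5,-1,0],"rot": [0,0,0]},
])

```text
time: 1.35
eef_pos: [266.6, 293.0, 256.6]
orientation: [0.002, 1.0, -0.0, 0.0]
force: [1.0, 2.2, 0.8]
gripper_width: 85.5
```

Call:
apply_moves([
  {"delta_pos": [0.5,-1,0],"rot": [0,0,0]},
  {"delta_pos": [0.5,-1,0],"rot": [0,0,0]},
  {"delta_pos": [0.5,-1,0],"rot": [0,0,0]},
])

```text
time: 1.65
eef_pos: [317.7, 190.3, 256.7]
orientation: [0.003, 1.0, -0.001, 0.001]
force: [0.9, 0.4, -0.2]
gripper_width: 85.7
```

Call:
apply_moves([
  {"delta_pos": [0.5,-1,0],"rot": [0,0,0]},
  {"delta_pos": [0.5,-1,0],"rot": [0,0,0]},
  {"delta_pos": [0.5,-1,0],"rot": [0,0,0]},
])

```text
time: 1.95
eef_pos: [369.2, 87.1, 256.8]
orientation: [0.005, 1.0, -0.001, 0.001]
force: [0.3, 0.8, -0.4]
gripper_width: 85.3
```

Call:
apply_moves([
  {"delta_pos": [0.5,-1,0],"rot": [0,0,0]},
  {"delta_pos": [0.5,-1,0],"rot": [0,0,0]},
  {"delta_pos": [0.5,-1,0],"rot": [0,0,0]},
])

```text
time: 2.25
eef_pos: [420.7, -16.3, 256.7]
orientation: [0.007, 1.0, -0.001, 0.002]
force: [0.5, 0.5, 0.1]
gripper_width: 85.4
```

Call:
apply_moves([
  {"delta_pos": [0.5,-1,0],"rot": [0,0,0]},
  {"delta_pos": [0.5,-1,0],"rot": [0,0,0]},
  {"delta_pos": [0.5,-1,0],"rot": [0,0,0]},
])

```text
time: 2.55
eef_pos: [472.2, -119.5, 256.3]
orientation: [0.008, 1.0, -0.002, 0.002]
force: [-1.2, 1.0, -0.6]
gripper_width: 85.5
```

Call:
apply_moves([
  {"delta_pos": [0.5,-1,0],"rot": [0,0,0]},
  {"delta_pos": [0.5,-1,0],"rot": [0,0,0]},
  {"delta_pos": [0.5,-1,0],"rot": [0,0,0]},
], fingers=0.25)

```text
time: 2.85
eef_pos: [523.5, -222.4, 255.6]
orientation: [0.009, 1.0, -0.002, 0.002]
force: [-0.8, 0.7, -0.9]
gripper_width: 64.3
```

Call:
apply_moves([
  {"delta_pos": [0.5,-1,0],"rot": [0,0,0]},
  {"delta_pos": [0.5,-1,0],"rot": [0,0,0]},
  {"delta_pos": [0.5,-1,0],"rot": [0,0,0]},
  {"delta_pos": [0.5,-1,0],"rot": [0,0,0]},
])

```text
time: 3.25
eef_pos: [574.0, -323.3, 254.4]
orientation: [0.009, 1.0, -0.001, 0.001]
force: [0.2, -0.2, 1.7]
gripper_width: 64.1
```

```bash
python3 - <<'E'
from h import *
st(); s=snap('wrist','w1'); np.save('w_wrist',world(s))
i=cv2.cvtColor(s['img'],cv2.COLOR_BGR2HSV).astype(int)
m=((i[...,0]<8)|(i[...,0]>172))&(i[...,1]>130)&(i[...,2]>70)
n,l,stt,c=cv2.connectedComponentsWithStats(m.astype(np.uint8))
W=world(s)
for k in range(1,n):
    if stt[k,4]>30: print(stt[k],c[k],np.nanmedian(W[l==k],0))
E
```

```text
{'time': 3.25, 'joint_pos': [-0.636, 0.502, 0.325, 1.391, -0.001, -0.618], 'qvel': [0.027, -0.05, -0.061, -0.01, 0.003, 0.013], 'effort': [-2.504, -83.224, 41.539, 0.051, -0.098, -0.252], 'eef_pos': [574.025, -323.296, 254.425], 'orientation': [0.009, 1.0, -0.001, 0.001], 'force': [0.219, -0.234, 1.714], 'wrist_torque': [0.035, 0.025, -0.044], 'gripper_width': 64.071}
[196 221  27  27 588] [209.01870748 234.19557823] [ 602.36292797 -393.88523481  102.63477088]
```

View pics/w1.png

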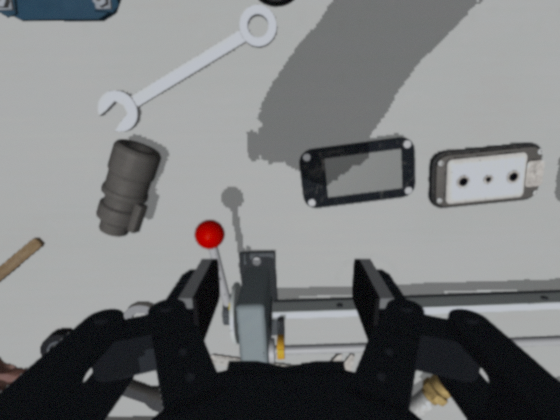

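Call:
apply_moves([
  {"delta_pos": [0.31,-0.72,0],"rot": [0,0,0]},
  {"delta_pos": [0.31,-0.72,-0.3],"rot": [0,0,0]},
  {"delta_pos": [0.31,-0.72,-0.7],"rot": [0,0,0]},
  {"delta_pos": [0.31,-0.72,-1],"rot": [0,0,0]},
  {"delta_pos": [0.31,-0.72,-1],"rot": [0,0,0]},
])

```text
time: 3.8
eef_pos: [603.0, -391.2, 151.6]
orientation: [0.008, 1.0, 0.001, -0.001]
force: [-0.4, 0.7, 0.2]
gripper_width: 64.3
```

Call:
apply_moves([
  {"delta_pos": [0,0,-0.25],"rot": [0,0,0]},
  {"delta_pos": [0,0,-0.52],"rot": [0,0,0]},
  {"delta_pos": [0,0,-0.52],"rot": [0,0,0]},
])

```text
time: 4.1
eef_pos: [602.3, -389.3, 98.9]
orientation: [0.008, 1.0, 0.002, -0.003]
force: [-0.6, 0.0, -0.2]
gripper_width: 64.0
```

Call:
apply_moves([
  {"delta_pos": [0,0,0],"rot": [0,0,0]},
  {"delta_pos": [0,0,0],"rot": [0,0,0]},
  {"delta_pos": [0,0,0],"rot": [0,0,0]},
  {"delta_pos": [0,0,0],"rot": [0,0,0]},
], fingers=1, newtons=25)

```text
time: 4.5
eef_pos: [602.8, -395.3, 102.7]
orientation: [0.01, 1.0, -0.004, -0.001]
force: [-4.5, -31.0, 1.6]
gripper_width: 26.3
```

Call:
apply_moves([
  {"delta_pos": [0.02,0,0.1],"rot": [0,0,0]},
  {"delta_pos": [0.05,0,0.19],"rot": [0,0,0]},
  {"delta_pos": [0.09,0,0.29],"rot": [0,0,0]},
  {"delta_pos": [0.14,0,0.37],"rot": [0,0,0]},
  {"delta_pos": [0.2,0,0.45],"rot": [0,0,0]},
  {"delta_pos": [0.27,0,0.52],"rot": [0,0,0]},
  {"delta_pos": [0.27,0,0.52],"rot": [0,0,0]},
  {"delta_pos": [0.27,0,0.52],"rot": [0,0,0]},
])

```text
time: 5.3
eef_pos: [629.9, -395.7, 156.4]
orientation: [0.009, 1.0, -0.005, -0.001]
force: [-4.2, -3.7, 4.1]
gripper_width: 25.9
```

```bash
cat >> h.py <<'E'
def redblob(s,c,rad=40,smin=130):
    i=cv2.cvtColor(s['img'],cv2.COLOR_BGR2HSV).astype(int)
    m=((i[...,0]<8)|(i[...,0]>172))&(i[...,1]>smin)&(i[...,2]>60)
    v,u=np.nonzero(m); k=np.hypot(u-c[0],v-c[1])<rad
    return np.array([u[k].mean(),v[k].mean()]),k.sum()
E
python3 - <<'E'
from h import *
st()
a=snap('top','t2');b=snap('side','s2')
W=world(a)
m=(W[...,2]>36)&(W[...,2]<70)&(abs(W[...,0]-720)<12)&(abs(W[...,1])<250)
q=W[m]; print('bar top',np.median(q[:,2]),len(q))
m=(W[...,2]>70)&(W[...,2]<95)&(abs(W[...,0]-741)<12)&(abs(W[...,1])<250)
q=W[m]; print('shaft',np.median(q[:,2]),len(q))
cv2.imwrite('pics/c5.png',np.hstack([cv2.resize(b['img'][150:240,150:250],(600,540),interpolation=cv2.INTER_CUBIC),cv2.resize(a['img'][145:235,390:423],(198,540),interpolation=cv2.INTER_CUBIC)]))
E
```

```text
{'time': 5.3, 'joint_pos': [-0.667, 0.686, 0.406, 1.285, -0.01, -0.648], 'qvel': [-0.003, 0.0, -0.012, -0.006, 0.002, -0.0], 'effort': [4.377, -97.034, 38.369, -0.539, 1.511, 0.023], 'eef_pos': [629.868, -395.729, 156.432], 'orientation': [0.009, 1.0, -0.005, -0.001], 'force': [-4.237, -3.674, 4.135], 'wrist_torque': [-0.662, 0.975, 0.033], 'gripper_width': 25.884}
bar top 52.77578542838728 767
shaft 83.89171948832461 566
```

View pics/c5.png

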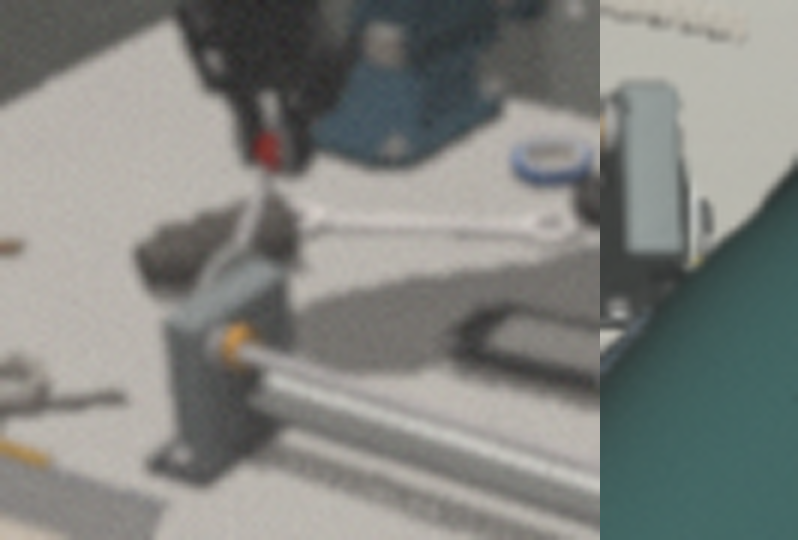

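Call:
apply_moves([
  {"delta_pos": [0,0,0],"rot": [0,0,0]},
  {"delta_pos": [0,0,0],"rot": [0,0,0]},
  {"delta_pos": [0,0,0],"rot": [0,0,0]},
], fingers=0.3)

```text
time: 5.7
eef_pos: [629.8, -395.5, 156.6]
orientation: [0.009, 1.0, -0.005, -0.001]
force: [-0.4, 0.2, 0.3]
gripper_width: 59.7
```

Call:
apply_moves([
  {"delta_pos": [-0.1,0,0.4],"rot": [0,0,0]},
  {"delta_pos": [-0.4,0,0.8],"rot": [0,0,0]},
  {"delta_pos": [-0.9,0.5,0.8],"rot": [0,0,0]},
  {"delta_pos": [-1,1,0.8],"rot": [0,0,0]},
  {"delta_pos": [-1,1,0.8],"rot": [0,0,0]},
])

```text
time: 6.2
eef_pos: [527.9, -292.4, 237.5]
orientation: [0.009, 1.0, -0.005, -0.0]
force: [0.8, 0.3, 0.8]
gripper_width: 59.7
```

```bash
python3 - <<'E'
from h import *
st()
a=snap('top','t3');b=snap('side','s3');c=snap('wrist','w3')
W=world(a); W0=np.load('w_top.npy')
for n,w in [('now',W),('start',W0)]:
    m=(w[...,2]>36)&(w[...,2]<70)&(abs(w[...,0]-(720.8-.018*w[...,1]))<5)&(abs(w[...,1])<280)
    q=w[m]; print(n,'bar top',np.median(q[:,2]),np.mean(q[:,2]),len(q))
cv2.imwrite('pics/c6.png',np.hstack([cv2.resize(b['img'][150:240,150:250],(600,540),interpolation=cv2.INTER_CUBIC),cv2.resize(a['img'][145:235,390:423],(198,540),interpolation=cv2.INTER_CUBIC)]))
try: print(redblob(a,(411,208),15))
except Exception as e: print(e)
E
```

```text
{'time': 6.2, 'joint_pos': [-0.637, 0.402, 0.111, 1.275, -0.009, -0.619], 'qvel': [0.157, -0.215, -0.361, -0.159, -0.009, 0.148], 'effort': [-1.891, -76.316, 37.835, 0.137, 0.006, -0.025], 'eef_pos': [527.896, -292.351, 237.541], 'orientation': [0.009, 1.0, -0.005, -0.0], 'force': [0.849, 0.324, 0.807], 'wrist_torque': [-0.041, -0.049, 0.001], 'gripper_width': 59.729}
now bar top 52.59658323420854 51.12575742455172 767
start bar top 45.48787425310388 45.13329483683115 650
(array([nan, nan]), np.int64(0))h.py:36: RuntimeWarning: Mean of empty slice.
  return np.array([u[k].mean(),v[k].mean()]),k.sum()
  ret = ret.dtype.type(ret / rcount)
```

View pics/c6.png

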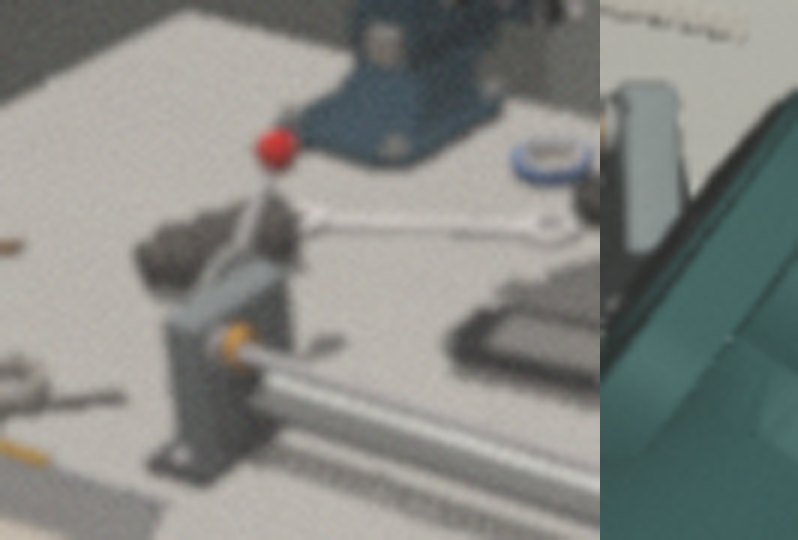

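View pics/w3.png

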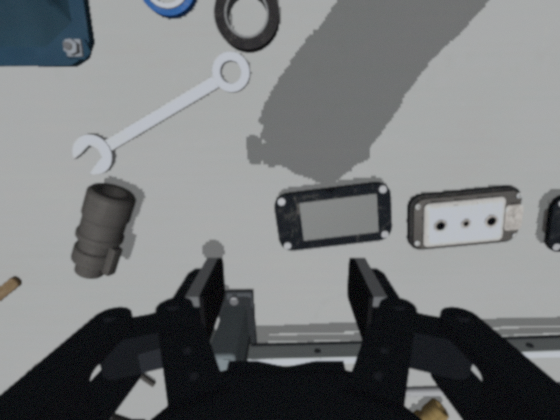

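```bash
python3 - <<'E'
from h import *
b=r.snapshot('side')
q,n=redblob(b,(196,175),9,120);print(q,n)
def inter(uv,y0):
    o,d=ray(b,uv); t=(y0-o[1])/d[1]; return o+t*d
for y0 in (-397,-394,-391):
    for uv in (q,[200.47,183.8]):
        p=inter(uv,y0); print(y0,p.round(1),'ang',np.arctan2(p[2]-80,699-p[0]).round(3), np.hypot(p[2]-80,699-p[0]).round(1))
    p1,p0=inter(q,y0),inter([200.47,183.8],y0)
E
```

```text
[195.7826087  174.08695652] 23
-397 [ 626.  -397.   147.7] ang 0.747 99.6
-397 [ 605.1 -397.    98.2] ang 0.192 95.7
-394 [ 629.3 -394.   149.8] ang 0.786 98.7
-394 [ 608.4 -394.   100.5] ang 0.223 92.8
-391 [ 632.6 -391.   152. ] ang 0.826 97.9
-391 [ 611.8 -391.   102.8] ang 0.256 90.1
```

```bash
cat >> h.py <<'E'
def cass(s,lab='wrist',pmin=0.3,zmin=None):
    W=world(s); out=[]
    for d in r.regions_of('cassette_a',lab):
        if d['p']<pmin: continue
        m=d['region']&np.isfinite(W[...,2])
        z=np.median(W[m][:,2]);
        # use pixel contour projected on plane z=top
        m2=m&(W[...,2]>6)
        cnt,_=cv2.findContours(m.astype(np.uint8),cv2.RETR_EXTERNAL,cv2.CHAIN_APPROX_NONE)
        cn=max(cnt,key=cv2.contourArea).reshape(-1,2).astype(float)
        rr=cv2.minAreaRect(W[m2][:,:2].astype(np.float32))
        out.append((d['p'],np.round(d['centre'],0),z,rr,m.sum(),np.median(W[m2],0)))
        print(round(d['p'],2),np.round(d['centre']).tolist(),'z',round(float(z),1),'rect',np.round(rr[0],1),np.round(rr[1],1),round(rr[2],1),int(m.sum()),np.percentile(W[m][:,2],[50,75,90]).round(1))
    return out
E
python3 - <<'E'
from h import *
s=snap('wrist','w4'); cass(s)
E
```

```text
0.87 [553.0, 227.0] z 20.5 rect [577.7   2.4] [62.8 11.9] 9.8 626 [20.5 21.9 22.5]
0.83 [464.0, 215.0] z 19.6 rect [571.  -91.7] [ 67.5 127.2] 4.7 6191 [19.6 22.  22.7]
0.56 [334.0, 213.0] z 22.6 rect [ 563.7 -243.4] [ 67.7 128.2] 6.7 6609 [22.6 23.2 23.6]
```

Call:
apply_moves([
  {"delta_pos": [-0.1,0.5,0.1],"rot": [0,0,-0.045]},
  {"delta_pos": [-0.1,0.95,0.1],"rot": [0,0,-0.09]},
  {"delta_pos": [-0.1,0.95,0.1],"rot": [0,0,-0.13]},
])

```text
time: 6.8
eef_pos: [520.4, -198.1, 246.7]
orientation: [0.214, 0.977, -0.005, -0.002]
force: [0.3, -0.7, 0.4]
gripper_width: 59.7
```

Call:
apply_moves([
  {"delta_pos": [-0.1,0.5,0.1],"rot": [0,0,-0.045]},
  {"delta_pos": [-0.1,0.95,0.1],"rot": [0,0,-0.09]},
  {"delta_pos": [-0.1,0.95,0.1],"rot": [0,0,-0.13]},
])

```text
time: 7.1
eef_pos: [510.6, -99.8, 257.1]
orientation: [0.409, 0.913, -0.004, -0.003]
force: [0.6, -0.7, -0.1]
gripper_width: 59.4
```

Call:
apply_moves([
  {"delta_pos": [-0.1,0.5,0.1],"rot": [0,0,-0.045]},
  {"delta_pos": [-0.1,0.95,0.1],"rot": [0,0,-0.09]},
  {"delta_pos": [-0.1,0.95,0.1],"rot": [0,0,-0.13]},
])

```text
time: 7.4
eef_pos: [501.0, -2.0, 267.3]
orientation: [0.587, 0.81, -0.003, -0.003]
force: [-0.0, -1.1, 0.0]
gripper_width: 60.1
```

```bash
python3 - <<'E'
from h import *
st()
s=snap('wrist','w5'); cass(s)
E
```

```text
{'time': 7.4, 'joint_pos': [-0.166, 0.225, -0.072, 1.283, -0.002, 1.088], 'qvel': [0.065, 0.012, 0.004, -0.002, -0.005, 1.447], 'effort': [3.607, -61.306, 38.207, 0.355, 0.3, -2.063], 'eef_pos': [500.954, -1.981, 267.281], 'orientation': [0.587, 0.81, -0.003, -0.003], 'force': [-0.031, -1.141, 0.04], 'wrist_torque': [0.017, -0.031, -0.027], 'gripper_width': 60.121}
0.82 [278.0, 339.0] z 22.6 rect [ 560.1 -215.2] [67.9 74.7] 6.9 2246 [22.6 23.2 23.7]
0.76 [398.0, 30.0] z 30.3 rect [559.1 185.2] [77.2 68.4] 88.9 5033 [30.3 30.9 31.4]
0.6 [315.0, 258.0] z 19.9 rect [571.1 -90.5] [ 68.1 127.6] 4.8 4608 [19.9 22.3 23.1]
0.59 [500.0, 201.0] z 51.8 rect [635.    6.8] [223.8 455.5] 1.2 9772 [51.8 55.3 84. ]
```

View pics/w5.png

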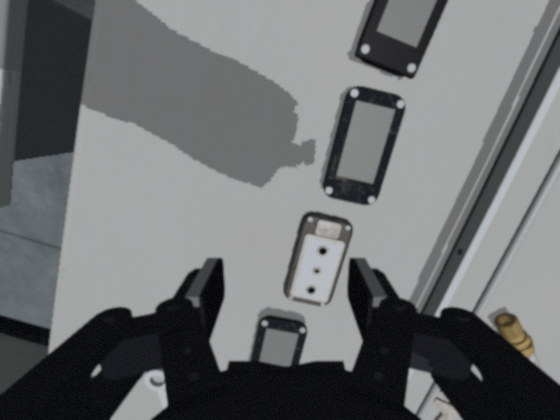

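Call:
apply_moves([
  {"delta_pos": [-0.11,0.5,0],"rot": [0,0,0]},
  {"delta_pos": [-0.11,0.95,0],"rot": [0,0,0]},
  {"delta_pos": [-0.11,0.95,0],"rot": [0,0,0]},
])

```text
time: 7.8
eef_pos: [490.5, 93.6, 266.7]
orientation: [0.582, 0.813, -0.003, -0.004]
force: [-0.1, -0.6, 0.1]
gripper_width: 59.7
```

Call:
apply_moves([
  {"delta_pos": [-0.11,0.5,0],"rot": [0,0,0]},
  {"delta_pos": [-0.11,0.95,0],"rot": [0,0,0]},
  {"delta_pos": [-0.11,0.95,0],"rot": [0,0,0]},
])

```text
time: 8.1
eef_pos: [480.0, 191.6, 266.2]
orientation: [0.58, 0.815, -0.003, -0.004]
force: [-0.9, -0.4, -0.0]
gripper_width: 59.8
```

Call:
apply_moves([
  {"delta_pos": [-0.1,0.5,0],"rot": [0,0,0]},
  {"delta_pos": [-0.1,0.9,0],"rot": [0,0,0]},
  {"delta_pos": [-0.1,0.9,0],"rot": [0,0,0]},
])

```text
time: 8.4
eef_pos: [470.9, 284.0, 265.5]
orientation: [0.577, 0.817, -0.003, -0.004]
force: [-0.7, -0.9, -0.4]
gripper_width: 59.5
```

```bash
python3 - <<'E'
from h import *
st()
s=snap('wrist','w6'); cass(s)
W=world(s)
i=cv2.cvtColor(s['img'],cv2.COLOR_BGR2HSV).astype(int)
m=(i[...,0]>5)&(i[...,0]<18)&(i[...,1]>150)
m&=(abs(W[...,0]-445)<60)&(abs(W[...,1]-445)<60)
q=W[m&(W[...,2]>106)]; print(len(q),cv2.minAreaRect(q[:,:2].astype(np.float32)) if len(q) else '', np.median(W[m],0))
m=(W[...,2]>5)&(W[...,2]<9)&(abs(W[...,0]-460)<80)&(abs(W[...,1]-445)<80)&(i[...,1]<60)&(i[...,2]>90)
q=W[m]; print(len(q),cv2.minAreaRect(q[:,:2].astype(np.float32)))
E
```

```text
{'time': 8.4, 'joint_pos': [0.392, 0.31, 0.044, 1.314, 0.005, 1.623], 'qvel': [-0.066, -0.027, -0.042, -0.002, -0.024, -0.069], 'effort': [5.491, -67.873, 39.893, 0.284, 0.362, 1.355], 'eef_pos': [470.885, 283.958, 265.484], 'orientation': [0.577, 0.817, -0.003, -0.004], 'force': [-0.725, -0.865, -0.406], 'wrist_torque': [-0.039, 0.064, 0.031], 'gripper_width': 59.546}
0.69 [332.0, 255.0] z 30.5 rect [559.7 211.2] [126.8  68.4] 88.0 4942 [30.5 31.1 31.6]
0.69 [489.0, 234.0] z 54.9 rect [694.4 264. ] [241.  342.6] 42.5 9164 [54.9 89.8 99.6]
0.57 [302.0, 341.0] z 22.6 rect [540.5 175.8] [ 78.2 267.1] 15.7 2551 [22.6 23.2 23.6]
197 ((449.3073425292969, 436.4534912109375), (14.560956001281738, 18.86208152770996), 14.962615966796875) [448.63829292 429.55885804 101.23915097]
3806 ((455.4390563964844, 413.6337890625), (116.66445922851562, 130.86257934570312), 23.009565353393555)
```

View pics/w6.png

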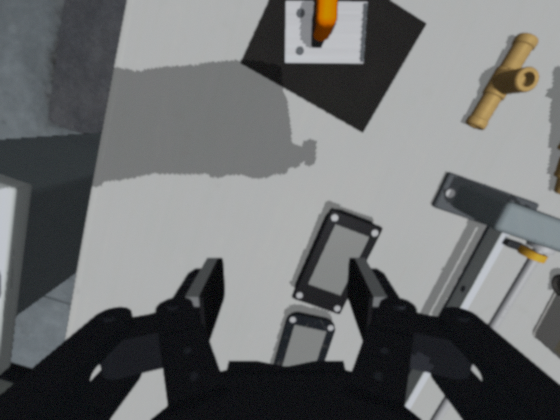

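Call:
apply_moves([
  {"delta_pos": [-0.13,0.4,0],"rot": [0,0,0]},
  {"delta_pos": [-0.13,0.8,0],"rot": [0,0,0]},
  {"delta_pos": [-0.13,0.8,0],"rot": [0,0,0]},
], fingers=0.2)

```text
time: 8.8
eef_pos: [458.8, 362.3, 265.1]
orientation: [0.577, 0.817, -0.003, -0.004]
force: [-0.4, -0.6, -0.5]
gripper_width: 68.7
```

```bash
python3 - <<'E'
from h import *
st()
s=snap('wrist','w7')
W=world(s)
i=cv2.cvtColor(s['img'],cv2.COLOR_BGR2HSV).astype(int)
m=(i[...,0]>5)&(i[...,0]<18)&(i[...,1]>150)
m&=(abs(W[...,0]-445)<60)&(abs(W[...,1]-445)<60)
q=W[m&(W[...,2]>107)]; print(len(q),cv2.minAreaRect(q[:,:2].astype(np.float32)) if len(q) else '', np.median(W[m],0))
m=(W[...,2]>5)&(W[...,2]<9)&(abs(W[...,0]-460)<80)&(abs(W[...,1]-445)<80)&(i[...,1]<60)&(i[...,2]>150)
print(i[20:60:10,330:360:8,1:].tolist())
q=W[m]; print(len(q),cv2.minAreaRect(q[:,:2].astype(np.float32)))
E
```

```text
{'time': 8.8, 'joint_pos': [0.527, 0.371, 0.137, 1.346, 0.005, 1.757], 'qvel': [-0.051, -0.029, -0.046, -0.007, -0.019, -0.057], 'effort': [4.681, -73.524, 40.673, 0.357, 0.307, 1.063], 'eef_pos': [458.787, 362.312, 265.081], 'orientation': [0.577, 0.817, -0.003, -0.004], 'force': [-0.443, -0.614, -0.511], 'wrist_torque': [-0.109, 0.002, 0.004], 'gripper_width': 68.742}
250 ((446.23834228515625, 446.98590087890625), (14.060580253601074, 36.904293060302734), 19.923553466796875) [441.7536466  450.34753817 108.79486995]
[[[4, 181], [3, 181], [4, 181], [3, 180]], [[3, 181], [3, 180], [6, 181], [4, 181]], [[1, 181], [3, 180], [4, 180], [4, 182]], [[3, 180], [3, 181], [3, 181], [3, 181]]]
1899 ((455.7156982421875, 449.76788330078125), (79.80146789550781, 58.55048751831055), 19.470380783081055)
```

View pics/w7.png

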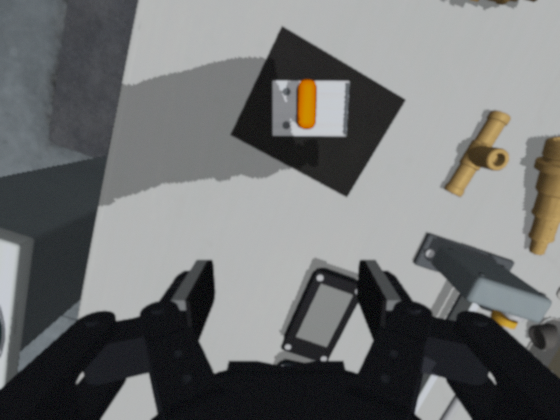

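Call:
apply_moves([
  {"delta_pos": [-0.12,0.45,0],"rot": [0,0,0]},
  {"delta_pos": [-0.12,0.85,0],"rot": [0,0,0]},
  {"delta_pos": [-0.12,0.85,0],"rot": [0,0,0]},
  {"delta_pos": [-0.12,0.85,-0.4],"rot": [0,0,0]},
  {"delta_pos": [-0.12,0.85,-0.8],"rot": [0,0,0]},
  {"delta_pos": [-0.12,0.85,-0.8],"rot": [0,0,0]},
])

```text
time: 9.45
eef_pos: [446.1, 442.2, 180.9]
orientation: [0.578, 0.816, -0.007, -0.005]
force: [-1.1, -0.6, 0.3]
gripper_width: 68.5
```

```bash
python3 - <<'E'
from h import *
st()
s=snap('wrist','w8')
E
```

```text
{'time': 9.45, 'joint_pos': [0.649, 0.48, 0.087, 1.195, 0.005, 1.881], 'qvel': [0.007, -0.039, 0.141, 0.119, 0.002, 0.01], 'effort': [1.087, -84.039, 36.594, -3.64, 0.05, -0.004], 'eef_pos': [446.079, 442.176, 180.924], 'orientation': [0.578, 0.816, -0.007, -0.005], 'force': [-1.095, -0.585, 0.303], 'wrist_torque': [-0.018, 0.019, -0.001], 'gripper_width': 68.527}
```

View pics/w8.png

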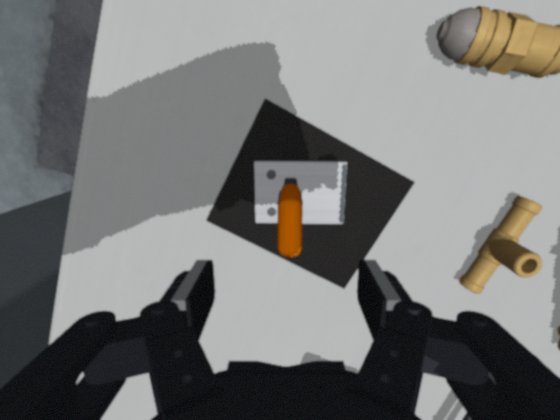

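Call:
apply_moves([
  {"delta_pos": [0,0.05,-0.4],"rot": [0,0,0]},
  {"delta_pos": [0,0.05,-0.8],"rot": [0,0,0]},
  {"delta_pos": [0,0.05,-0.9],"rot": [0,0,0]},
  {"delta_pos": [0,0.05,-0.9],"rot": [0,0,0]},
  {"delta_pos": [0,0.05,-0.9],"rot": [0,0,0]},
])

```text
time: 10.0
eef_pos: [448.3, 448.6, 96.8]
orientation: [0.578, 0.816, -0.004, -0.004]
force: [0.6, -0.4, 0.2]
gripper_width: 68.4
```

```bash
cat >> h.py <<'E'
from scipy.spatial.transform import Rotation as Ro
def level(s=None,yaw=None):
    """rot (fraction) needed to make tool z straight down, tool y at yaw deg"""
    s=s or r.get_state(); R=Ro.from_quat(s['orientation']); M=R.as_matrix()
    cy=np.degrees(np.arctan2(M[1,1],M[0,1]))
    y=np.radians(cy if yaw is None else yaw)
    Y=np.array([np.cos(y),np.sin(y),0]);Z=np.array([0,0,-1.]);X=np.cross(Y,Z)
    T=np.stack([X,Y,Z],1)
    rv=Ro.from_matrix(T@M.T).as_rotvec()
    print('yaw now',cy.round(2),'z axis',M[:,2].round(4),'rot frac',(rv/np.pi).round(4)); return rv/np.pi
E
python3 - <<'E'
from h import *
st();level(yaw=19.6)
E
```

```text
{'time': 10.0, 'joint_pos': [0.655, 0.536, -0.052, 0.993, 0.005, 1.888], 'qvel': [0.007, -0.007, 0.001, -0.009, 0.0, 0.003], 'effort': [-0.255, -82.096, 33.661, 0.078, 0.012, -0.015], 'eef_pos': [448.251, 448.588, 96.811], 'orientation': [0.578, 0.816, -0.004, -0.004], 'force': [0.616, -0.379, 0.196], 'wrist_torque': [0.003, -0.037, 0.005], 'gripper_width': 68.396}
yaw now 19.37 z axis [-0.0113 -0.0019 -0.9999] rot frac [ 0.0006 -0.0036  0.0013]
```

Call:
apply_moves([
  {"delta_pos": [-0.015,-0.015,-0.06],"rot": [0.0006,-0.0036,0.0013]},
  {"delta_pos": [-0.015,-0.015,-0.06],"rot": [0.0006,-0.0036,0.0013]},
  {"delta_pos": [-0.015,-0.015,-0.06],"rot": [0.0006,-0.0036,0.0013]},
])

```text
time: 10.3
eef_pos: [446.8, 447.2, 91.6]
orientation: [0.576, 0.817, 0.0, 0.0]
force: [0.7, -0.1, -0.4]
gripper_width: 68.0
```

Call:
apply_moves([
  {"delta_pos": [0,0,0],"rot": [0,0,0]},
  {"delta_pos": [0,0,0],"rot": [0,0,0]},
  {"delta_pos": [0,0,0],"rot": [0,0,0]},
  {"delta_pos": [0,0,0],"rot": [0,0,0]},
  {"delta_pos": [0,0,0],"rot": [0,0,0]},
], fingers=1, newtons=90)

```text
time: 10.8
eef_pos: [446.8, 447.2, 91.6]
orientation: [0.576, 0.817, 0.0, 0.0]
force: [-0.7, 0.0, 0.1]
gripper_width: 15.1
```

```bash
python3 - <<'E'
from h import *
st();level()
s=snap('wrist','w9')
E
```

```text
{'time': 10.8, 'joint_pos': [0.657, 0.531, -0.078, 0.961, -0.0, 1.885], 'qvel': [0.001, -0.001, 0.001, -0.001, 0.0, 0.001], 'effort': [-0.259, -83.688, 35.057, -0.264, -0.063, 0.004], 'eef_pos': [446.764, 447.157, 91.584], 'orientation': [0.576, 0.817, 0.0, 0.0], 'force': [-0.651, 0.041, 0.091], 'wrist_torque': [0.014, 0.108, -0.019], 'gripper_width': 15.141}
yaw now 19.62 z axis [ 6.e-04  5.e-04 -1.e+00] rot frac [-0.0002  0.0002 -0.    ]
```

View pics/w9.png

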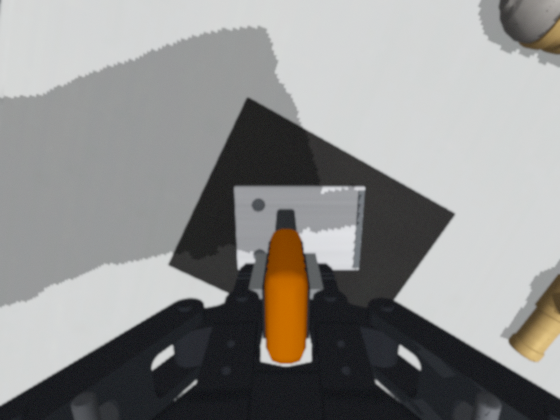

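Call:
apply_moves([
  {"delta_pos": [0,0,0.2],"rot": [0,0,0]},
  {"delta_pos": [0,0,0.6],"rot": [0,0,-0.03]},
  {"delta_pos": [0,-0.4,0.6],"rot": [0,0,-0.07]},
  {"delta_pos": [0,-0.8,0.6],"rot": [0,0,-0.116]},
  {"delta_pos": [0,-1,0.6],"rot": [0,0,-0.116]},
])

```text
time: 11.35
eef_pos: [446.3, 344.9, 151.7]
orientation: [0.717, 0.697, 0.0, 0.0]
force: [0.7, 0.2, -2.2]
gripper_width: 15.5
```

Call:
apply_moves([
  {"delta_pos": [0,-0.5,0],"rot": [0,0,0]},
  {"delta_pos": [0,-1,0],"rot": [0,0,0]},
  {"delta_pos": [0,-1,0],"rot": [0,0,0]},
])

```text
time: 11.65
eef_pos: [445.7, 240.7, 151.6]
orientation: [0.718, 0.696, -0.001, 0.001]
force: [-0.7, 0.5, -1.9]
gripper_width: 15.1
```

```bash
python3 - <<'E'
from h import *
st();level(yaw=-1.3)
s=snap('wrist','w10')
E
```

```text
{'time': 11.65, 'joint_pos': [0.335, 0.29, -0.306, 0.976, -0.002, 1.938], 'qvel': [0.026, 0.015, 0.038, -0.003, 0.028, 0.035], 'effort': [-4.022, -65.231, 34.612, -0.381, -0.394, -1.189], 'eef_pos': [445.718, 240.669, 151.625], 'orientation': [0.718, 0.696, -0.001, 0.001], 'force': [-0.678, 0.513, -1.905], 'wrist_torque': [0.001, 0.049, -0.008], 'gripper_width': 15.098}
yaw now -1.82 z axis [-5.e-04 -2.e-03 -1.e+00] rot frac [ 0.0006 -0.0001  0.0029]
```

View pics/w10.png

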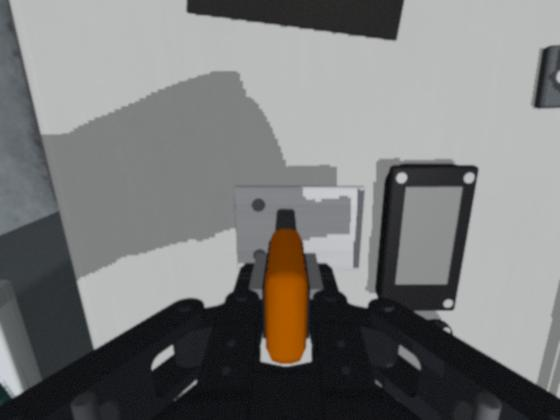

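```bash
cat >> h.py <<'E'
def fitc(s,c,rad=75,zlo=8,zhi=40,yr=None):
    """fit rectangle of points above bench around world xy c"""
    W=world(s); m=(W[...,2]>zlo)&(W[...,2]<zhi)&(np.hypot(W[...,0]-c[0],W[...,1]-c[1])<rad)
    n,l,stt,ce=cv2.connectedComponentsWithStats(m.astype(np.uint8))
    k=1+np.argmax(stt[1:,4]); q=W[l==k]
    rr=cv2.minAreaRect(q[:,:2].astype(np.float32)); (cx,cy),(w,h),a=rr
    if w>h: a-=90; w,h=h,w
    a=(a+90)%180-90
    print('fit',np.round([cx,cy],1),'size',np.round([w,h],1),'yaw',round(a,2),'z',np.percentile(q[:,2],[10,50,75,95]).round(1),len(q)); return cx,cy,a
E
python3 - <<'E'
from h import *
s=snap('wrist','w10')
fitc(s,(559,211)); fitc(s,(559,211),zlo=24)
E
```

```text
fit [559.5 211.2] size [ 68.6 127.7] yaw -2.16 z [29.1 30.5 31.  31.7] 12123
fit [559.7 211.1] size [ 68.4 127.6] yaw -2.03 z [29.4 30.5 31.  31.7] 11606
```

Call:
apply_moves([
  {"delta_pos": [0.08,-0.26,0],"rot": [0,0,0]},
  {"delta_pos": [0.08,-0.26,-0.3],"rot": [0,0,0]},
  {"delta_pos": [0.08,-0.26,-0.55],"rot": [0,0,0]},
  {"delta_pos": [0.08,-0.26,-0.6],"rot": [0,0,0]},
  {"delta_pos": [0.08,-0.26,-0.6],"rot": [0,0,0]},
  {"delta_pos": [0.08,-0.26,-0.6],"rot": [0,0,0]},
])

```text
time: 12.35
eef_pos: [455.0, 218.7, 92.7]
orientation: [0.717, 0.697, 0.001, 0.001]
force: [-0.3, 0.4, -0.6]
gripper_width: 14.9
```

```bash
python3 - <<'E'
from h import *
st();level(yaw=-2)
E
```

```text
{'time': 12.35, 'joint_pos': [0.287, 0.338, -0.414, 0.817, -0.0, 1.887], 'qvel': [-0.005, -0.009, 0.001, -0.003, -0.001, -0.003], 'effort': [0.038, -63.696, 31.747, -0.067, -0.0, 0.008], 'eef_pos': [454.968, 218.685, 92.714], 'orientation': [0.717, 0.697, 0.001, 0.001], 'force': [-0.297, 0.43, -0.584], 'wrist_torque': [-0.041, 0.008, 0.023], 'gripper_width': 14.934}
yaw now -1.68 z axis [ 0.0016  0.     -1.    ] rot frac [-0.      0.0005 -0.0018]
```

Call:
apply_moves([
  {"delta_pos": [0,-0.04,-0.02],"rot": [0,0.0005,-0.0018]},
  {"delta_pos": [0,-0.04,-0.02],"rot": [0,0.0005,-0.0018]},
  {"delta_pos": [0.1,-0.043,-0.02],"rot": [0,0.0005,-0.0018]},
  {"delta_pos": [0.2,-0.047,-0.02],"rot": [0,0.0005,-0.0018]},
  {"delta_pos": [0.25,-0.05,-0.02],"rot": [0,0.0005,-0.0018]},
  {"delta_pos": [0.28,-0.05,-0.02],"rot": [0,0.0005,-0.0018]},
  {"delta_pos": [0.28,-0.05,-0.02],"rot": [0,0.0005,-0.0018]},
  {"delta_pos": [0.28,-0.05,-0.02],"rot": [0,0.0005,-0.0018]},
])

```text
time: 13.15
eef_pos: [482.9, 213.6, 90.6]
orientation: [0.719, 0.695, -0.0, -0.0]
force: [0.5, 0.4, -2.3]
gripper_width: 14.8
```

```bash
cat > flip.py <<'E'
import numpy as np,sys
# plan: args z0(blade underside now), base thickness; tip currently touching cover side. prints dx,dz rows (fractions of 100mm)
zu,base=float(sys.argv[1]),float(sys.argv[2])
H=13+base
def rot(p,c,th): # near side up: -x -> +z ; (x,z)
    d=np.array(p,float)-c; ct,stt=np.cos(th),np.sin(th)
    return np.array(c)+np.array([ct*d[0]+stt*d[1],-stt*d[0]+ct*d[1]])
P=np.array([26.,0])
def T(th):
    dT=0.8+4.5*np.sin(min(th,np.pi/2))
    p=[-26-dT,9.]
    if dT>4: p[1]=9.0 # step face
    t1=np.arctan2(13,8)
    if th<=t1: return rot(p,P,th)
    q=rot(p,P,t1); c=rot([34,13],P,t1)
    if th<=np.pi/2: return rot(q,c,th-t1)
    q=rot(q,c,np.pi/2-t1); c2=c+np.array([base,0])
    return rot(q,c2,th-np.pi/2)
start=np.array([-26.,zu+4])
for deg in [0,3,6,10,14,18,22,26,30,35,40,45,50,55,60,65,70,75,80,85,90,95,100,105,110,115]:
    d=(T(np.radians(deg))-start)/100
    print(deg,np.round(d,3))
E
python3 - <<'E'
from h import *
st();level(yaw=-2)
s=snap('wrist','w11'); fitc(s,(560,211),zlo=24)
E
python3 flip.py 2.4 17
```

```text
{'time': 13.15, 'joint_pos': [0.262, 0.376, -0.359, 0.837, 0.0, 1.868], 'qvel': [0.003, -0.004, -0.005, -0.001, 0.002, 0.002], 'effort': [-0.243, -68.667, 33.257, -0.029, -0.005, -0.006], 'eef_pos': [482.864, 213.645, 90.606], 'orientation': [0.719, 0.695, -0.0, -0.0], 'force': [0.457, 0.378, -2.333], 'wrist_torque': [0.005, 0.005, -0.01], 'gripper_width': 14.839}
yaw now -2.01 z axis [-2.e-04 -0.e+00 -1.e+00] rot frac [ 0.     -0.0001  0.0001]
fit [561.5 211.1] size [ 68.2 127.4] yaw -2.22 z [29.5 30.5 31.  31.7] 19865
0 [-0.008  0.026]
3 [-0.005  0.054]
6 [-0.     0.081]
10 [0.008 0.118]
14 [0.019 0.154]
18 [0.032 0.189]
22 [0.049 0.224]
26 [0.067 0.257]
30 [0.088 0.289]
35 [0.118 0.327]
40 [0.151 0.363]
45 [0.188 0.395]
50 [0.227 0.425]
55 [0.27 0.45]
60 [0.315 0.476]
65 [0.362 0.507]
70 [0.413 0.533]
75 [0.465 0.555]
80 [0.52  0.571]
85 [0.576 0.583]
90 [0.633 0.589]
95 [0.69  0.605]
100 [0.749 0.616]
105 [0.809 0.621]
110 [0.869 0.621]
115 [0.928 0.617]
```

View pics/w11.png

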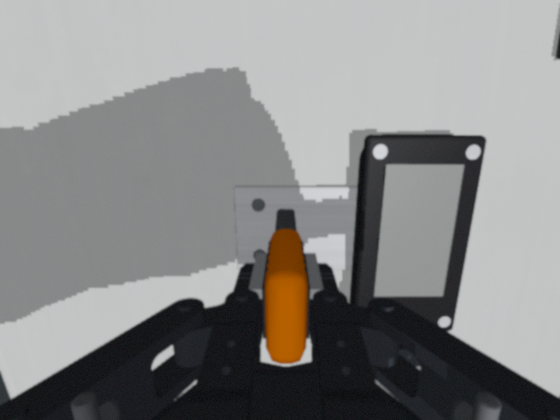

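Call:
apply_moves([
  {"delta_pos": [-0.005,0,0.03],"rot": [0,0,0]},
  {"delta_pos": [-0.004,0,0.058],"rot": [0,0,0]},
  {"delta_pos": [0,0,0.085],"rot": [0,0,0]},
  {"delta_pos": [0.008,0,0.122],"rot": [0,0,0]},
  {"delta_pos": [0.019,0,0.158],"rot": [0,0,0]},
  {"delta_pos": [0.032,-0.001,0.193],"rot": [0,0,0]},
  {"delta_pos": [0.049,-0.002,0.228],"rot": [0,0,0]},
  {"delta_pos": [0.067,-0.002,0.261],"rot": [0,0,0]},
  {"delta_pos": [0.088,-0.003,0.293],"rot": [0,0,0]},
  {"delta_pos": [0.118,-0.004,0.331],"rot": [0,0,0]},
  {"delta_pos": [0.151,-0.005,0.367],"rot": [0,0,0]},
  {"delta_pos": [0.188,-0.006,0.4],"rot": [0,0,0]},
  {"delta_pos": [0.188,-0.006,0.4],"rot": [0,0,0]},
  {"delta_pos": [0.188,-0.006,0.4],"rot": [0,0,0]},
])

```text
time: 14.6
eef_pos: [501.6, 213.1, 130.6]
orientation: [0.719, 0.695, -0.0, -0.0]
force: [-0.9, -0.2, -3.0]
gripper_width: 15.0
```

```bash
python3 - <<'E'
from h import *
st();level(yaw=-2)
s=snap('wrist','w12');b=snap('side','s12')
cv2.imwrite('pics/c12.png',cv2.resize(b['img'][150:300,280:440],None,fx=5,fy=4,interpolation=cv2.INTER_CUBIC))
E
```

```text
{'time': 14.6, 'joint_pos': [0.252, 0.366, -0.25, 0.955, 0.0, 1.858], 'qvel': [0.002, -0.002, -0.011, -0.003, 0.0, -0.001], 'effort': [-0.319, -70.745, 36.069, -0.093, -0.097, -0.001], 'eef_pos': [501.588, 213.08, 130.623], 'orientation': [0.719, 0.695, -0.0, -0.0], 'force': [-0.888, -0.203, -3.012], 'wrist_torque': [0.082, 0.095, 0.018], 'gripper_width': 15.03}
yaw now -2.01 z axis [-3.e-04  0.e+00 -1.e+00] rot frac [-0.     -0.0001  0.    ]
```

View pics/w12.png

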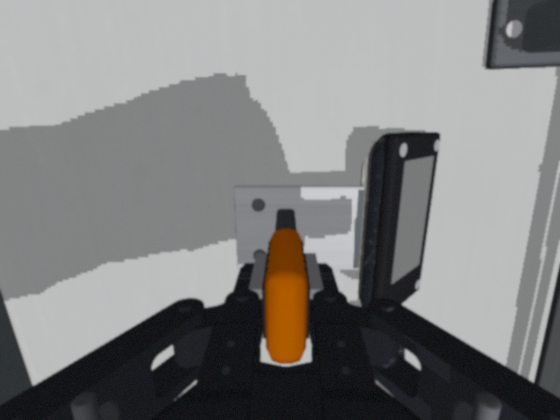

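View pics/c12.png

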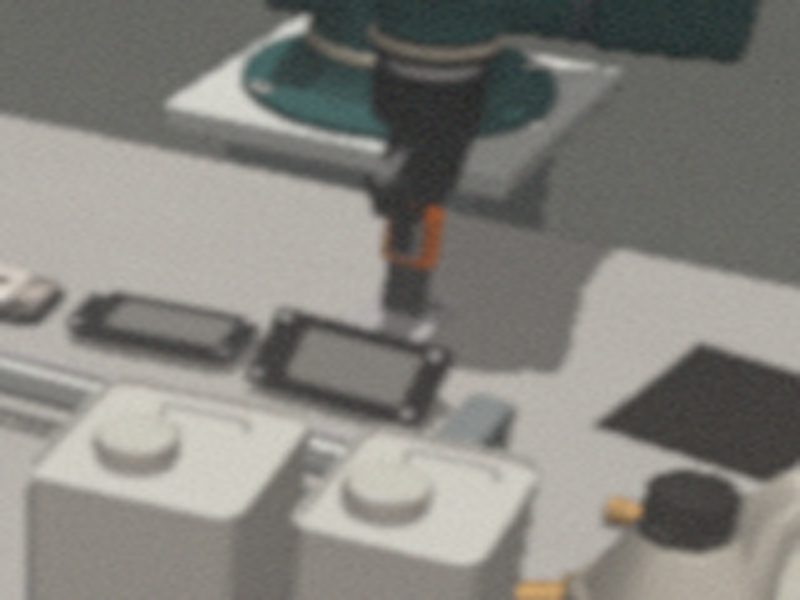

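Call:
apply_moves([
  {"delta_pos": [0.039,-0.001,0.03],"rot": [0,0,0]},
  {"delta_pos": [0.082,-0.003,0.055],"rot": [0,0,0]},
  {"delta_pos": [0.127,-0.004,0.081],"rot": [0,0,0]},
  {"delta_pos": [0.174,-0.006,0.112],"rot": [0,0,0]},
  {"delta_pos": [0.225,-0.008,0.138],"rot": [0,0,0]},
  {"delta_pos": [0.277,-0.009,0.16],"rot": [0,0,0]},
  {"delta_pos": [0.332,-0.011,0.178],"rot": [0,0,0]},
  {"delta_pos": [0.388,-0.013,0.19],"rot": [0,0,0]},
  {"delta_pos": [0.445,-0.015,0.2],"rot": [0,0,0]},
  {"delta_pos": [0.445,-0.015,0.2],"rot": [0,0,0]},
])

```text
time: 15.7
eef_pos: [546.6, 211.5, 150.5]
orientation: [0.719, 0.695, -0.0, -0.0]
force: [-0.8, 0.9, -2.1]
gripper_width: 14.8
```

```bash
python3 - <<'E'
from h import *
st();level(yaw=-2)
s=snap('wrist','w13')
E
```

```text
{'time': 15.7, 'joint_pos': [0.23, 0.416, -0.108, 1.047, 0.0, 1.836], 'qvel': [0.005, -0.009, -0.024, -0.006, 0.001, 0.005], 'effort': [-0.402, -76.409, 37.686, 0.027, -0.083, -0.055], 'eef_pos': [546.637, 211.517, 150.451], 'orientation': [0.719, 0.695, -0.0, -0.0], 'force': [-0.84, 0.868, -2.062], 'wrist_torque': [0.067, 0.107, -0.036], 'gripper_width': 14.849}
yaw now -2.02 z axis [-3.e-04  0.e+00 -1.e+00] rot frac [-0.     -0.0001  0.0001]
```

View pics/w13.png

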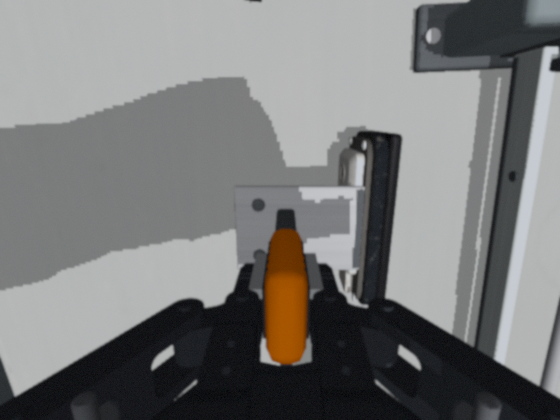

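Call:
apply_moves([
  {"delta_pos": [0.057,-0.002,0.014],"rot": [0,0,0]},
  {"delta_pos": [0.116,-0.004,0.025],"rot": [0,0,0]},
  {"delta_pos": [0.176,-0.006,0.03],"rot": [0,0,0]},
  {"delta_pos": [0.236,-0.008,0.03],"rot": [0,0,0]},
  {"delta_pos": [0.28,-0.008,0.03],"rot": [0,0,0]},
  {"delta_pos": [0.28,-0.008,0.03],"rot": [0,0,0]},
  {"delta_pos": [0.28,-0.008,0.03],"rot": [0,0,0]},
])

```text
time: 16.45
eef_pos: [575.7, 210.7, 154.6]
orientation: [0.72, 0.694, 0.001, 0.001]
force: [-0.0, -0.5, 9.0]
gripper_width: 15.0
```

```bash
python3 - <<'E'
from h import *
st();level(yaw=-2)
s=snap('wrist','w14'); fitc(s,(654,209),zlo=5)
E
```

```text
{'time': 16.45, 'joint_pos': [0.218, 0.456, -0.029, 1.084, -0.001, 1.824], 'qvel': [0.001, -0.002, -0.003, 0.001, -0.0, 0.001], 'effort': [0.704, -73.102, 33.373, 0.273, 0.568, -0.051], 'eef_pos': [575.726, 210.66, 154.575], 'orientation': [0.72, 0.694, 0.001, 0.001], 'force': [-0.049, -0.485, 8.984], 'wrist_torque': [-0.33, -0.469, -0.084], 'gripper_width': 14.994}
yaw now -2.03 z axis [ 0.0025 -0.     -1.    ] rot frac [-0.      0.0008  0.0002]
fit [712.7 209.9] size [ 3.3 94.6] yaw 0.92 z [28.9 33.1 36.5 39.2] 1136
```

View pics/w14.png

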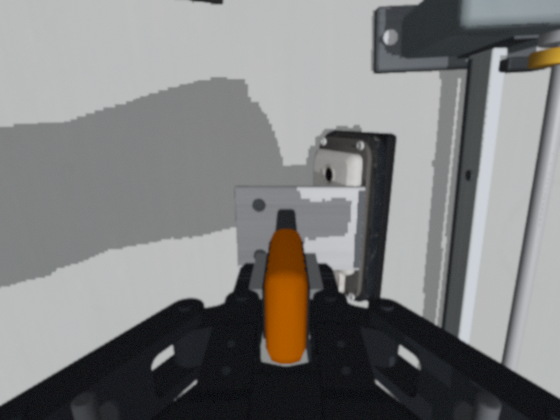

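Call:
apply_moves([
  {"delta_pos": [0,0,0.03],"rot": [0,0,0]},
  {"delta_pos": [0.02,0,0.04],"rot": [0,0,0]},
  {"delta_pos": [0.06,0,0.04],"rot": [0,0,0]},
  {"delta_pos": [0.1,0,0.04],"rot": [0,0,0]},
  {"delta_pos": [0.1,0,0.04],"rot": [0,0,0]},
  {"delta_pos": [0.1,0,0.04],"rot": [0,0,0]},
])

```text
time: 17.1
eef_pos: [585.7, 210.6, 158.3]
orientation: [0.72, 0.694, 0.001, 0.001]
force: [0.2, -0.3, -2.4]
gripper_width: 14.8
```

```bash
python3 - <<'E'
from h import *
st();level(yaw=-2)
s=snap('wrist','w15'); fitc(s,(654,209),zlo=5,rad=65)
E
```

```text
{'time': 17.1, 'joint_pos': [0.215, 0.469, 0.005, 1.105, -0.0, 1.821], 'qvel': [0.002, -0.004, -0.006, -0.002, -0.001, -0.0], 'effort': [-0.161, -81.98, 38.062, -0.068, -0.009, -0.006], 'eef_pos': [585.686, 210.627, 158.33], 'orientation': [0.72, 0.694, 0.001, 0.001], 'force': [0.22, -0.313, -2.368], 'wrist_torque': [0.073, -0.008, 0.008], 'gripper_width': 14.846}
yaw now -2.04 z axis [ 0.0021 -0.     -1.    ] rot frac [0.     0.0007 0.0002]
fit [656.7 208.4] size [ 68.4 125.4] yaw -1.19 z [17.2 29.  30.5 31.4] 8259
```

View pics/w15.png

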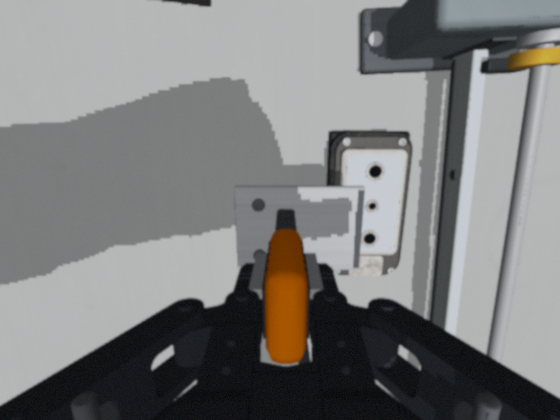

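Call:
apply_moves([
  {"delta_pos": [-0.5,-0.1,0],"rot": [0,0,0]},
  {"delta_pos": [-1,-0.5,0],"rot": [0,0,0.039]},
  {"delta_pos": [-1,-1,-0.1],"rot": [0,0,0.039]},
  {"delta_pos": [-1,-1,-0.1],"rot": [0,0,0.039]},
])

```text
time: 17.55
eef_pos: [483.4, 108.0, 148.2]
orientation: [0.676, 0.737, 0.0, 0.001]
force: [-0.2, -0.2, -2.7]
gripper_width: 15.2
```

Call:
apply_moves([
  {"delta_pos": [-0.2,-0.5,0],"rot": [0,0,0]},
  {"delta_pos": [-0.2,-0.5,-0.2],"rot": [0,0,0]},
  {"delta_pos": [-0.2,-0.5,-0.2],"rot": [0,0,0]},
])

```text
time: 17.85
eef_pos: [462.2, 57.1, 127.0]
orientation: [0.677, 0.736, -0.001, -0.0]
force: [0.2, 0.1, -1.5]
gripper_width: 14.9
```

```bash
python3 - <<'E'
from h import *
st()
s=snap('wrist','w16'); c=fitc(s,(569,65),zlo=14)
level(yaw=c[2])
u=np.array([np.cos(np.radians(c[2])),np.sin(np.radians(c[2]))]); print('pre',np.array(c[:2])-106*u, 'u',u)
E
```

```text
{'time': 17.85, 'joint_pos': [-0.052, 0.247, -0.445, 0.88, -0.001, 1.435], 'qvel': [0.04, -0.0, 0.069, 0.059, 0.007, 0.023], 'effort': [-2.776, -58.373, 32.69, -1.859, -0.174, -0.439], 'eef_pos': [462.221, 57.103, 127.034], 'orientation': [0.677, 0.736, -0.001, -0.0], 'force': [0.193, 0.138, -1.529], 'wrist_torque': [0.05, 0.032, 0.042], 'gripper_width': 14.87}
fit [569.8  63.1] size [ 68.3 127.5] yaw 5.71 z [21.5 22.5 23.  23.7] 14626
yaw now 4.84 z axis [-2.e-04 -4.e-04 -1.e+00] rot frac [ 0.0001 -0.0001  0.0048]
pre [464.30170217  52.54917521] u [0.99503365 0.09953916]
```

View pics/w16.png

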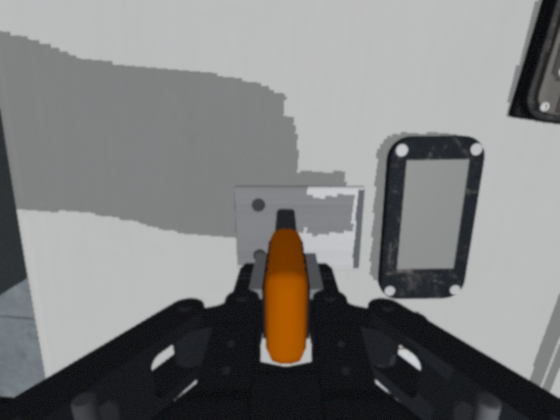

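Call:
apply_moves([
  {"delta_pos": [0.02,-0.045,-0.15],"rot": [0,0,0.005]},
  {"delta_pos": [0.02,-0.045,-0.3],"rot": [0,0,0.005]},
  {"delta_pos": [0.02,-0.045,-0.36],"rot": [0,0,0.005]},
  {"delta_pos": [0.02,-0.045,-0.36],"rot": [0,0,0.005]},
  {"delta_pos": [0.02,-0.045,-0.36],"rot": [0,0,0.005]},
])

```text
time: 18.4
eef_pos: [465.5, 53.9, 92.6]
orientation: [0.671, 0.742, 0.0, 0.0]
force: [0.1, 0.5, -1.6]
gripper_width: 15.2
```

```bash
python3 - <<'E'
from h import *
st(); level(yaw=5.7)
E
```

```text
{'time': 18.4, 'joint_pos': [-0.059, 0.285, -0.498, 0.786, -0.0, 1.411], 'qvel': [-0.003, -0.006, -0.001, -0.004, -0.001, -0.003], 'effort': [0.082, -58.532, 31.335, -0.073, 0.003, 0.011], 'eef_pos': [465.544, 53.862, 92.64], 'orientation': [0.671, 0.742, 0.0, 0.0], 'force': [0.081, 0.461, -1.596], 'wrist_torque': [0.007, 0.007, -0.017], 'gripper_width': 15.22}
yaw now 5.78 z axis [ 5.e-04 -4.e-04 -1.e+00] rot frac [ 0.0001  0.0002 -0.0004]
```

Call:
apply_moves([
  {"delta_pos": [0,-0.012,-0.02],"rot": [0,0,0]},
  {"delta_pos": [0,-0.012,-0.02],"rot": [0,0,0]},
  {"delta_pos": [0.1,-0.002,-0.02],"rot": [0,0,0]},
  {"delta_pos": [0.2,0.008,-0.02],"rot": [0,0,0]},
  {"delta_pos": [0.25,0.013,-0.02],"rot": [0,0,0]},
  {"delta_pos": [0.27,0.015,-0.02],"rot": [0,0,0]},
  {"delta_pos": [0.27,0.015,-0.02],"rot": [0,0,0]},
  {"delta_pos": [0.27,0.015,-0.02],"rot": [0,0,0]},
])

```text
time: 19.2
eef_pos: [492.3, 55.4, 90.5]
orientation: [0.671, 0.742, -0.0, 0.0]
force: [-0.5, 0.3, -2.7]
gripper_width: 14.7
```

```bash
cat > flip.py <<'E'
import numpy as np,sys
# plan args: blade underside z, base, gap(tip to cover side, mm; neg = touching), yaw deg
zu,base,gap,yaw=map(float,sys.argv[1:5])
def rot(p,c,th):
    d=np.array(p,float)-c; ct,stt=np.cos(th),np.sin(th)
    return np.array(c)+np.array([ct*d[0]+stt*d[1],-stt*d[0]+ct*d[1]])
P=np.array([26.,0]); t1=np.arctan2(13,8)
def X(p,th):
    if th<=t1: return rot(p,P,th)
    q=rot(p,P,t1); c=rot([34,13],P,t1)
    if th<=np.pi/2: return rot(q,c,th-t1)
    q=rot(q,c,np.pi/2-t1); return rot(q,c+np.array([base,0]),th-np.pi/2)
def T(th):
    # front-top corner on step/rim face; blade bottom (4 mm lower) must clear cover corners
    dT=0.8+4.5*np.sin(min(th,np.pi/2))
    p=X([-26-dT,9.],th)
    if th>np.pi/2:
        # lowest allowed: bottom above cover corner (-26,0) ; touch rim face at that height
        zb=max(X([-26,0.],th)[1],X([-26,9.],th)[1])+1.0
        zt=zb+4
        # rim face line from (-30,13) to (-34,13)
        a,b=X([-30,13.],th),X([-34,13.],th)
        # the bottom-front corner contacts the rim face now (face leans away)
        t=(zb-a[1])/(b[1]-a[1]) if abs(b[1]-a[1])>1e-6 else 0
        x=a[0]+(b[0]-a[0])*np.clip(t,0,1)
        p=np.array([x,zt])
    return p
start=np.array([-26.-gap,zu+4]); u=np.array([np.cos(np.radians(yaw)),np.sin(np.radians(yaw))])
prev=None
for deg in [3,6,10,14,18,22,26,30,35,40,45,50,55,60,65,70,75,80,85,90,95,100,105,110,115,120]:
    d=(T(np.radians(deg))-start)/100
    print(deg,np.round([d[0]*u[0],d[0]*u[1],d[1]],3))
E
python3 - <<'E'
from h import *
s0=st();level(yaw=5.7)
s=snap('wrist','w17'); c=fitc(s,(571,63),zlo=14)
y=np.radians(c[2]);u=np.array([np.cos(y),np.sin(y)])
tip=s0['eef_pos'][:2]+52*u
print('tip rel centre',(tip-np.array(c[:2]))@u, 'lateral',np.cross(u,tip-np.array(c[:2])))
E
python3 flip.py 2.0 9 0 5.7
```

```text
{'time': 19.2, 'joint_pos': [-0.052, 0.328, -0.439, 0.804, -0.0, 1.417], 'qvel': [-0.001, -0.005, -0.002, -0.001, 0.002, 0.001], 'effort': [0.003, -63.488, 32.498, -0.031, -0.001, 0.003], 'eef_pos': [492.321, 55.372, 90.507], 'orientation': [0.671, 0.742, -0.0, 0.0], 'force': [-0.527, 0.313, -2.655], 'wrist_torque': [-0.031, -0.053, -0.035], 'gripper_width': 14.662}
yaw now 5.78 z axis [ 1.e-04 -3.e-04 -1.e+00] rot frac [ 0.0001  0.     -0.0004]
fit [570.6  64.3] size [ 68.5 125.5] yaw 5.62 z [21.6 22.6 23.  23.7] 18656
tip rel centre -26.811758242646643 lateral -1.2438679718251895
3 [-0.005 -0.     0.058]
6 [-0.    -0.     0.085]
10 [0.008 0.001 0.122]
14 [0.019 0.002 0.158]
18 [0.032 0.003 0.193]
22 [0.048 0.005 0.228]
26 [0.067 0.007 0.261]
30 [0.088 0.009 0.293]
35 [0.117 0.012 0.331]
40 [0.15  0.015 0.367]
45 [0.187 0.019 0.399]
50 [0.226 0.023 0.429]
55 [0.268 0.027 0.454]
60 [0.313 0.031 0.48 ]
65 [0.36  0.036 0.511]
70 [0.411 0.041 0.537]
75 [0.463 0.046 0.559]
80 [0.517 0.052 0.575]
85 [0.573 0.057 0.587]
90 [0.63  0.063 0.593]
95 [0.725 0.072 0.607]
100 [0.781 0.078 0.619]
105 [0.839 0.084 0.626]
110 [0.899 0.09  0.629]
115 [0.96  0.096 0.627]
120 [1.02  0.102 0.62 ]<stdin>:6: DeprecationWarning: Arrays of 2-dimensional vectors are deprecated. Use arrays of 3-dimensional vectors instead. (deprecated in NumPy 2.0)
```

Call:
apply_moves([
  {"delta_pos": [-0.005,0,0.058],"rot": [0,0,0]},
  {"delta_pos": [0,0,0.085],"rot": [0,0,0]},
  {"delta_pos": [0.008,0.001,0.122],"rot": [0,0,0]},
  {"delta_pos": [0.019,0.002,0.158],"rot": [0,0,0]},
  {"delta_pos": [0.032,0.003,0.193],"rot": [0,0,0]},
  {"delta_pos": [0.048,0.005,0.228],"rot": [0,0,0]},
  {"delta_pos": [0.067,0.007,0.261],"rot": [0,0,0]},
  {"delta_pos": [0.088,0.009,0.293],"rot": [0,0,0]},
  {"delta_pos": [0.117,0.012,0.331],"rot": [0,0,0]},
  {"delta_pos": [0.15,0.015,0.367],"rot": [0,0,0]},
  {"delta_pos": [0.187,0.019,0.4],"rot": [0,0,0]},
  {"delta_pos": [0.226,0.023,0.429],"rot": [0,0,0]},
  {"delta_pos": [0.268,0.027,0.456],"rot": [0,0,0]},
  {"delta_pos": [0.313,0.031,0.482],"rot": [0,0,0]},
  {"delta_pos": [0.36,0.036,0.513],"rot": [0,0,0]},
  {"delta_pos": [0.411,0.041,0.54],"rot": [0,0,0]},
  {"delta_pos": [0.463,0.046,0.562],"rot": [0,0,0]},
  {"delta_pos": [0.517,0.052,0.58],"rot": [0,0,0]},
  {"delta_pos": [0.573,0.057,0.59],"rot": [0,0,0]},
  {"delta_pos": [0.62,0.062,0.6],"rot": [0,0,0]},
])

```text
time: 21.25
eef_pos: [554.8, 61.6, 150.6]
orientation: [0.671, 0.742, -0.0, 0.0]
force: [-0.1, 0.8, -2.5]
gripper_width: 15.2
```

```bash
python3 - <<'E'
from h import *
st();level(yaw=5.7)
s=snap('wrist','w18')
E
```

```text
{'time': 21.25, 'joint_pos': [-0.035, 0.371, -0.182, 1.017, -0.0, 1.435], 'qvel': [0.012, 0.067, 0.134, 0.071, -0.001, 0.012], 'effort': [-0.136, -73.143, 35.876, -0.273, 0.003, -0.024], 'eef_pos': [554.831, 61.611, 150.61], 'orientation': [0.671, 0.742, -0.0, 0.0], 'force': [-0.082, 0.81, -2.482], 'wrist_torque': [0.004, 0.003, -0.052], 'gripper_width': 15.216}
yaw now 5.78 z axis [ 3.e-04 -3.e-04 -1.e+00] rot frac [ 0.0001  0.0001 -0.0004]
```

View pics/w18.png

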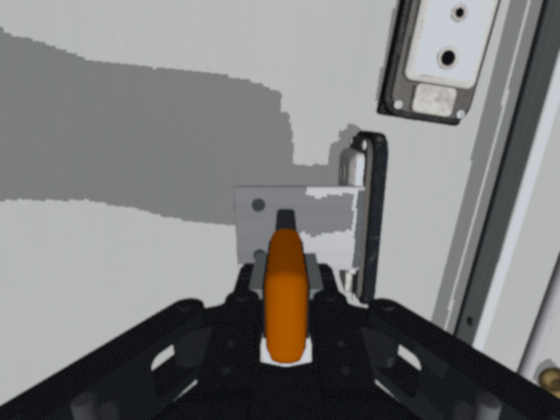

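Call:
apply_moves([
  {"delta_pos": [0.06,0.006,0.02],"rot": [0,0,0]},
  {"delta_pos": [0.12,0.012,0.035],"rot": [0,0,0]},
  {"delta_pos": [0.18,0.018,0.05],"rot": [0,0,0]},
  {"delta_pos": [0.24,0.024,0.06],"rot": [0,0,0]},
  {"delta_pos": [0.3,0.03,0.06],"rot": [0,0,0]},
  {"delta_pos": [0.3,0.03,0.06],"rot": [0,0,0]},
  {"delta_pos": [0.3,0.03,0.06],"rot": [0,0,0]},
])

```text
time: 22.0
eef_pos: [585.4, 64.6, 156.5]
orientation: [0.671, 0.742, 0.0, 0.0]
force: [0.4, -0.1, -2.5]
gripper_width: 15.0
```

```bash
python3 - <<'E'
from h import *
st();level(yaw=5.7)
s=snap('wrist','w19'); fitc(s,(654,72),zlo=5,rad=66,zhi=26)
E
```

```text
{'time': 22.0, 'joint_pos': [-0.028, 0.417, -0.09, 1.064, -0.0, 1.442], 'qvel': [-0.0, -0.008, -0.01, -0.001, 0.0, -0.001], 'effort': [-0.022, -76.524, 37.661, -0.079, 0.001, 0.005], 'eef_pos': [585.361, 64.642, 156.51], 'orientation': [0.671, 0.742, 0.0, 0.0], 'force': [0.404, -0.129, -2.464], 'wrist_torque': [-0.033, 0.022, 0.029], 'gripper_width': 14.952}
yaw now 5.78 z axis [ 4.e-04 -3.e-04 -1.e+00] rot frac [ 0.0001  0.0001 -0.0005]
fit [654.9  71.5] size [ 68.2 126.6] yaw 5.82 z [ 9.2 21.1 22.4 23.4] 7650
```

View pics/w19.png

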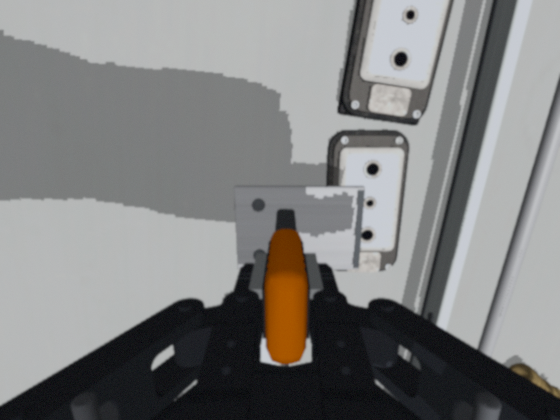

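Call:
apply_moves([
  {"delta_pos": [-0.31,-0.033,0],"rot": [0,0,0]},
  {"delta_pos": [-0.31,-0.033,-0.1],"rot": [0,0,0]},
  {"delta_pos": [-0.31,-0.033,-0.4],"rot": [0,0,0]},
  {"delta_pos": [-0.31,-0.033,-0.66],"rot": [0,0,0]},
  {"delta_pos": [-0.31,-0.033,-0.66],"rot": [0,0,0]},
  {"delta_pos": [-0.31,-0.033,-0.66],"rot": [0,0,0]},
])

```text
time: 22.65
eef_pos: [553.9, 61.3, 90.2]
orientation: [0.671, 0.742, -0.0, -0.0]
force: [0.8, 0.6, -2.3]
gripper_width: 15.0
```

```bash
python3 - <<'E'
from h import *
st();level(yaw=5.8)
s=snap('wrist','w20'); fitc(s,(654,72),zlo=5,rad=66,zhi=26)
E
```

```text
{'time': 22.65, 'joint_pos': [-0.036, 0.42, -0.284, 0.867, -0.0, 1.434], 'qvel': [0.0, -0.007, 0.014, 0.01, 0.001, -0.001], 'effort': [-0.04, -72.668, 32.979, -0.344, -0.001, 0.002], 'eef_pos': [553.946, 61.342, 90.175], 'orientation': [0.671, 0.742, -0.0, -0.0], 'force': [0.787, 0.627, -2.251], 'wrist_torque': [0.021, 0.015, -0.006], 'gripper_width': 15.041}
yaw now 5.78 z axis [-4.e-04 -3.e-04 -1.e+00] rot frac [ 0.0001 -0.0001  0.0001]
fit [654.5  73.5] size [ 68.7 123.4] yaw 5.58 z [ 9.2 21.  22.4 23.2] 17502
```

View pics/w20.png

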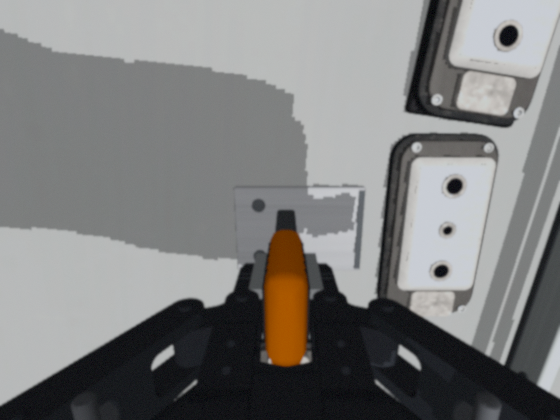

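Call:
apply_moves([
  {"delta_pos": [0.1,0.005,-0.006],"rot": [0,0,0]},
  {"delta_pos": [0.2,0.007,-0.006],"rot": [0,0,0]},
  {"delta_pos": [0.3,0.01,-0.006],"rot": [0,0,0]},
  {"delta_pos": [0.4,0.01,-0.006],"rot": [0,0,0]},
  {"delta_pos": [0.5,0.01,-0.006],"rot": [0,0,0]},
  {"delta_pos": [0.6,0.01,-0.006],"rot": [0,0,0]},
  {"delta_pos": [0.7,0.01,-0.006],"rot": [0,0,0]},
  {"delta_pos": [0.7,0.01,-0.006],"rot": [0,0,0]},
])

```text
time: 23.5
eef_pos: [625.7, 62.2, 89.8]
orientation: [0.671, 0.742, 0.0, 0.001]
force: [-0.9, 0.5, -2.7]
gripper_width: 14.9
```

```bash
python3 - <<'E'
from h import *
st();level(yaw=5.8)
s=snap('wrist','w21'); fitc(s,(710,73),zlo=5,rad=66,zhi=26)
E
```

```text
{'time': 23.5, 'joint_pos': [-0.03, 0.527, -0.091, 0.952, -0.0, 1.44], 'qvel': [0.001, -0.019, -0.044, -0.007, 0.001, -0.0], 'effort': [0.004, -84.041, 36.125, 0.395, 0.006, 0.008], 'eef_pos': [625.669, 62.242, 89.762], 'orientation': [0.671, 0.742, 0.0, 0.001], 'force': [-0.898, 0.459, -2.742], 'wrist_torque': [0.011, 0.034, -0.024], 'gripper_width': 14.908}
yaw now 5.77 z axis [ 1.1e-03 -3.0e-04 -1.0e+00] rot frac [0.0001 0.0004 0.0001]
fit [697.9  74. ] size [ 49.6 127.1] yaw -1.51 z [ 8.9 20.3 22.3 23.3] 12036
```

View pics/w21.png

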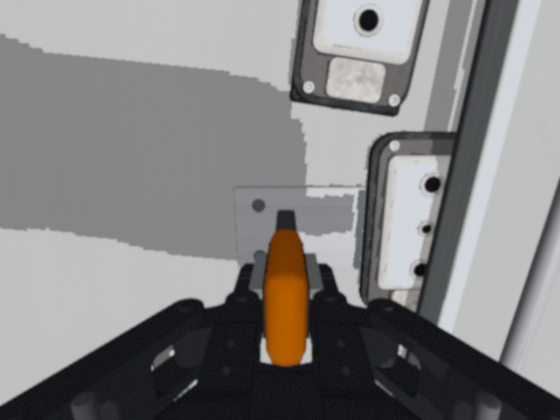

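Call:
apply_moves([
  {"delta_pos": [0.08,0.005,-0.004],"rot": [0,0,0]},
  {"delta_pos": [0.16,0.007,-0.004],"rot": [0,0,0]},
  {"delta_pos": [0.24,0.01,-0.004],"rot": [0,0,0]},
  {"delta_pos": [0.32,0.01,-0.004],"rot": [0,0,0]},
  {"delta_pos": [0.4,0.01,-0.004],"rot": [0,0,0]},
  {"delta_pos": [0.48,0.01,-0.004],"rot": [0,0,0]},
  {"delta_pos": [0.54,0.01,-0.004],"rot": [0,0,0]},
  {"delta_pos": [0.57,0.01,-0.004],"rot": [0,0,0]},
  {"delta_pos": [0.57,0.01,-0.004],"rot": [0,0,0]},
])

```text
time: 24.45
eef_pos: [682.2, 63.3, 89.2]
orientation: [0.671, 0.742, 0.0, 0.0]
force: [0.4, -0.6, -3.1]
gripper_width: 14.8
```

```bash
python3 - <<'E'
from h import *
st();level(yaw=5.8)
s=snap('wrist','w22'); fitc(s,(770,75),zlo=5,rad=66,zhi=26)
E
```

```text
{'time': 24.45, 'joint_pos': [-0.026, 0.617, 0.081, 1.035, -0.0, 1.444], 'qvel': [-0.001, -0.01, -0.018, -0.004, -0.0, -0.001], 'effort': [-0.029, -93.12, 37.259, 0.171, 0.0, 0.001], 'eef_pos': [682.25, 63.267, 89.221], 'orientation': [0.671, 0.742, 0.0, 0.0], 'force': [0.431, -0.61, -3.142], 'wrist_torque': [-0.009, -0.013, 0.007], 'gripper_width': 14.802}
yaw now 5.78 z axis [ 8.e-04 -3.e-04 -1.e+00] rot frac [0.0001 0.0002 0.0001]
fit [751.6  75.3] size [ 30.1 123.4] yaw -1.52 z [12.2 20.6 22.3 23.1] 7285
```

View pics/w22.png

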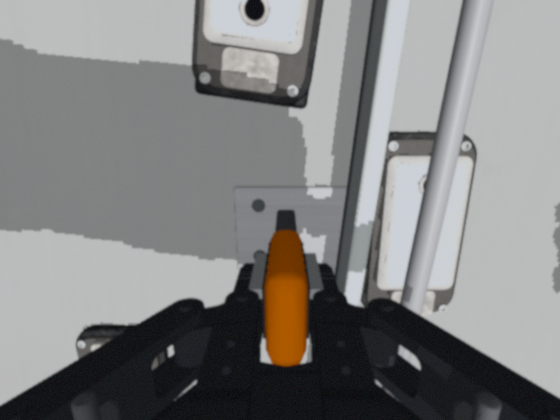

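Call:
apply_moves([
  {"delta_pos": [0.05,0.002,0],"rot": [0,0,0]},
  {"delta_pos": [0.07,0.002,0],"rot": [0,0,0]},
  {"delta_pos": [0.07,0.002,0],"rot": [0,0,0]},
  {"delta_pos": [-0.2,0,0],"rot": [0,0,0]},
  {"delta_pos": [-0.6,0,0],"rot": [0,0,0]},
  {"delta_pos": [-1,-0.1,0.3],"rot": [0,0,0]},
  {"delta_pos": [-1,-0.1,0.5],"rot": [0,0,0]},
])

```text
time: 25.2
eef_pos: [577.2, 53.0, 140.1]
orientation: [0.671, 0.742, -0.001, -0.001]
force: [1.3, 0.9, -1.7]
gripper_width: 15.0
```

```bash
python3 - <<'E'
from h import *
st();level(yaw=4.8)
s=snap('wrist','w23'); fitc(s,(571,-90),zlo=5,rad=70,zhi=26)
a=snap('top','t23')
W=world(a); cass(a,'top')
cv2.imwrite('pics/c23.png',cv2.resize(a['img'][130:290,140:430],None,fx=2.7,fy=2.7,interpolation=cv2.INTER_CUBIC))
E
```

```text
{'time': 25.2, 'joint_pos': [-0.049, 0.415, -0.141, 1.018, -0.001, 1.421], 'qvel': [0.003, -0.115, 0.453, 0.488, 0.007, 0.01], 'effort': [-0.298, -76.388, 29.472, -2.163, -0.09, -0.27], 'eef_pos': [577.245, 53.007, 140.124], 'orientation': [0.671, 0.742, -0.001, -0.001], 'force': [1.273, 0.902, -1.731], 'wrist_torque': [0.027, -0.069, 0.013], 'gripper_width': 14.985}
yaw now 5.77 z axis [-2.9e-03 -4.0e-04 -1.0e+00] rot frac [ 0.0001 -0.0009 -0.0054]
fit [570.1 -76.5] size [ 9. 28.] yaw 17.96 z [21.7 22.5 22.9 23.4] 139
0.89 [302.0, 223.0] z 18.8 rect [569.9 -87.7] [ 68.3 128.2] 4.6 901 [18.8 22.7 24.8]
0.64 [356.0, 229.0] z 22.4 rect [ 562.7 -242.5] [ 67.8 130.4] 7.1 940 [22.4 24.5 26.2]
0.63 [195.0, 196.0] z 27.0 rect [597.7 204.3] [216.1  79.2] 32.5 385 [27.  30.7 33.1]
0.56 [259.0, 152.0] z 15.0 rect [802.9  57.7] [14.4 74.8] 4.8 61 [15.  19.6 22.5]
```

View pics/c23.png

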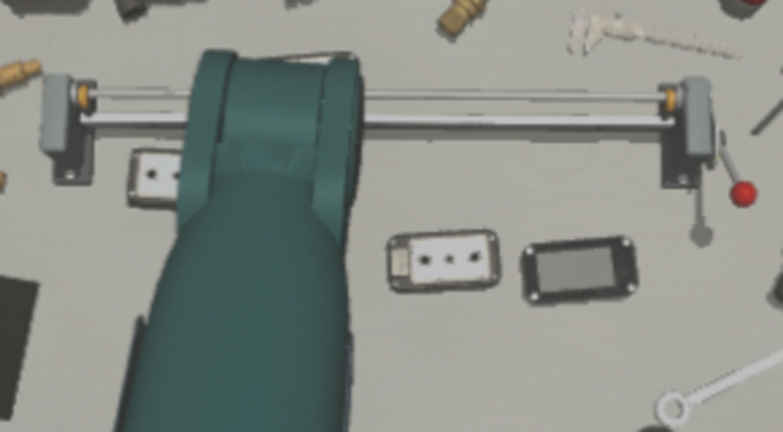

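View pics/w23.png

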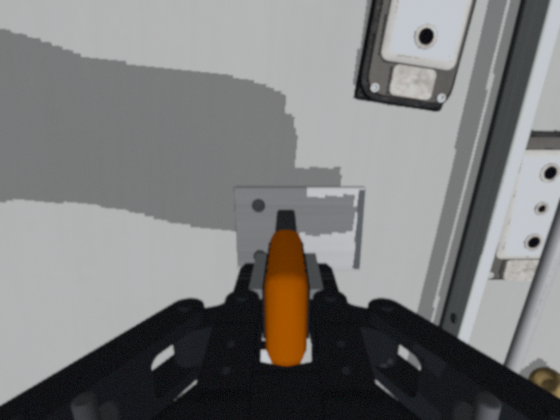

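Call:
apply_moves([
  {"delta_pos": [-0.5,-0.4,0],"rot": [0,0,-0.005]},
  {"delta_pos": [-0.9,-0.8,0],"rot": [0,0,-0.005]},
  {"delta_pos": [-1,-1,0],"rot": [0,0,-0.005]},
  {"delta_pos": [-1,-1,0],"rot": [0,0,-0.005]},
])

```text
time: 25.75
eef_pos: [480.5, -49.3, 139.6]
orientation: [0.678, 0.735, 0.0, 0.001]
force: [-0.3, 0.8, -1.5]
gripper_width: 14.8
```

Call:
apply_moves([
  {"delta_pos": [-0.05,-0.5,0],"rot": [0,0,0]},
  {"delta_pos": [-0.05,-0.5,-0.1],"rot": [0,0,0]},
  {"delta_pos": [-0.05,-0.5,-0.1],"rot": [0,0,0]},
])

```text
time: 26.05
eef_pos: [475.3, -100.0, 127.9]
orientation: [0.678, 0.735, -0.0, -0.0]
force: [0.4, -0.0, -2.3]
gripper_width: 15.1
```

```bash
python3 - <<'E'
from h import *
s0=st()
s=snap('wrist','w24'); c=fitc(s,(571,-91),zlo=5,rad=75,zhi=26)
level(yaw=c[2])
u=np.array([np.cos(np.radians(c[2])),np.sin(np.radians(c[2]))]); p=np.array(c[:2])-101*u; print('pre',p,'delta',p-s0['eef_pos'][:2])
E
```

```text
{'time': 26.05, 'joint_pos': [-0.375, 0.276, -0.399, 0.896, 0.0, 1.116], 'qvel': [0.037, -0.017, 0.014, 0.037, 0.006, 0.014], 'effort': [-3.052, -61.001, 34.688, -1.13, -0.177, -0.326], 'eef_pos': [475.27, -99.954, 127.859], 'orientation': [0.678, 0.735, -0.0, -0.0], 'force': [0.423, -0.006, -2.263], 'wrist_torque': [0.017, 0.004, 0.005], 'gripper_width': 15.071}
fit [571.1 -90.7] size [ 68.4 126.9] yaw 5.07 z [ 9.1 20.3 22.3 23.3] 13125
yaw now 4.64 z axis [-0.e+00  2.e-04 -1.e+00] rot frac [-0.0001 -0.      0.0024]
pre [470.46398116 -99.58515701] delta [-4.80595595  0.36910162]
```

View pics/w24.png

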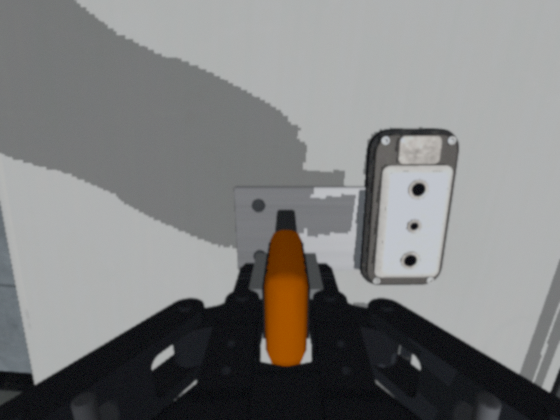

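Call:
apply_moves([
  {"delta_pos": [-0.05,0.004,-0.15],"rot": [0,0,0.0024]},
  {"delta_pos": [-0.05,0.004,-0.3],"rot": [0,0,0.0024]},
  {"delta_pos": [-0.05,0.004,-0.38],"rot": [0,0,0.0024]},
  {"delta_pos": [-0.05,0.004,-0.38],"rot": [0,0,0.0024]},
  {"delta_pos": [-0.05,0.004,-0.38],"rot": [0,0,0.0024]},
])

```text
time: 26.6
eef_pos: [470.7, -98.3, 90.7]
orientation: [0.675, 0.738, 0.0, -0.0]
force: [-0.0, -0.3, -1.8]
gripper_width: 15.2
```

```bash
python3 - <<'E'
from h import *
st(); level(yaw=5)
E
```

```text
{'time': 26.6, 'joint_pos': [-0.376, 0.306, -0.473, 0.792, 0.0, 1.106], 'qvel': [-0.006, -0.01, 0.005, 0.002, -0.001, 0.0], 'effort': [0.165, -60.442, 31.224, -0.119, 0.008, 0.01], 'eef_pos': [470.741, -98.312, 90.727], 'orientation': [0.675, 0.738, 0.0, -0.0], 'force': [-0.012, -0.33, -1.769], 'wrist_torque': [0.003, 0.068, -0.018], 'gripper_width': 15.241}
yaw now 5.12 z axis [ 1.e-04  2.e-04 -1.e+00] rot frac [-0.0001  0.     -0.0006]
```

Call:
apply_moves([
  {"delta_pos": [0.1,0.004,-0.012],"rot": [0,0,0]},
  {"delta_pos": [0.22,0.008,-0.012],"rot": [0,0,0]},
  {"delta_pos": [0.34,0.012,-0.012],"rot": [0,0,0]},
  {"delta_pos": [0.46,0.016,-0.012],"rot": [0,0,0]},
  {"delta_pos": [0.58,0.02,-0.012],"rot": [0,0,0]},
  {"delta_pos": [0.7,0.024,-0.012],"rot": [0,0,0]},
  {"delta_pos": [0.82,0.028,-0.012],"rot": [0,0,0]},
  {"delta_pos": [0.94,0.032,-0.012],"rot": [0,0,0]},
  {"delta_pos": [0.94,0.032,-0.012],"rot": [0,0,0]},
])

```text
time: 27.5
eef_pos: [566.5, -95.2, 89.4]
orientation: [0.675, 0.738, 0.0, 0.0]
force: [0.6, -0.2, -1.4]
gripper_width: 15.0
```

```bash
python3 - <<'E'
from h import *
st();level(yaw=5.1)
s=snap('wrist','w25'); fitc(s,(652,-87),zlo=5,rad=70,zhi=26)
E
```

```text
{'time': 27.5, 'joint_pos': [-0.308, 0.445, -0.242, 0.883, 0.0, 1.173], 'qvel': [-0.009, -0.023, -0.048, -0.008, -0.003, -0.011], 'effort': [0.432, -75.417, 34.787, 0.409, 0.024, 0.138], 'eef_pos': [566.543, -95.195, 89.399], 'orientation': [0.675, 0.738, 0.0, 0.0], 'force': [0.594, -0.168, -1.445], 'wrist_torque': [-0.002, 0.021, 0.034], 'gripper_width': 15.037}
yaw now 5.13 z axis [ 0.0012  0.     -1.    ] rot frac [-0.      0.0004 -0.0002]
fit [654.7 -87.8] size [ 68.7 127.5] yaw 5.19 z [ 9.1 20.6 22.3 23.2] 17198
```

Call:
apply_moves([
  {"delta_pos": [0.1,0.004,-0.004],"rot": [0,0,0]},
  {"delta_pos": [0.2,0.008,-0.004],"rot": [0,0,0]},
  {"delta_pos": [0.3,0.011,-0.004],"rot": [0,0,0]},
  {"delta_pos": [0.4,0.015,-0.004],"rot": [0,0,0]},
  {"delta_pos": [0.5,0.018,-0.004],"rot": [0,0,0]},
  {"delta_pos": [0.6,0.02,-0.004],"rot": [0,0,0]},
  {"delta_pos": [0.66,0.022,-0.004],"rot": [0,0,0]},
])

```text
time: 28.25
eef_pos: [632.5, -92.9, 88.8]
orientation: [0.675, 0.738, 0.0, 0.0]
force: [-1.5, -0.7, -1.3]
gripper_width: 15.3
```

Call:
apply_moves([
  {"delta_pos": [0.1,0.004,-0.002],"rot": [0,0,0]},
  {"delta_pos": [0.2,0.008,-0.002],"rot": [0,0,0]},
  {"delta_pos": [0.3,0.011,-0.002],"rot": [0,0,0]},
  {"delta_pos": [0.4,0.014,-0.002],"rot": [0,0,0]},
  {"delta_pos": [0.48,0.016,-0.002],"rot": [0,0,0]},
  {"delta_pos": [0.55,0.018,-0.002],"rot": [0,0,0]},
  {"delta_pos": [0.57,0.018,-0.002],"rot": [0,0,0]},
  {"delta_pos": [0.57,0.018,-0.002],"rot": [0,0,0]},
])

```text
time: 29.05
eef_pos: [689.8, -91.1, 88.5]
orientation: [0.675, 0.738, 0.0, 0.0]
force: [-0.6, 0.6, -2.7]
gripper_width: 15.3
```

```bash
python3 - <<'E'
from h import *
st();level(yaw=5.1)
s=snap('wrist','w26')
E
```

```text
{'time': 29.05, 'joint_pos': [-0.248, 0.634, 0.115, 1.05, 0.0, 1.233], 'qvel': [-0.003, -0.01, -0.015, -0.004, -0.0, -0.002], 'effort': [0.158, -94.734, 37.515, 0.127, 0.002, 0.02], 'eef_pos': [689.78, -91.076, 88.513], 'orientation': [0.675, 0.738, 0.0, 0.0], 'force': [-0.632, 0.609, -2.653], 'wrist_torque': [-0.069, 0.02, 0.025], 'gripper_width': 15.256}
yaw now 5.14 z axis [ 7.e-04  2.e-04 -1.e+00] rot frac [-0.0001  0.0002 -0.0002]
```

View pics/w26.png

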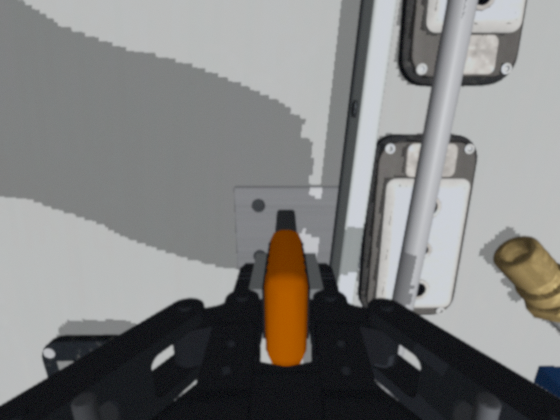

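Call:
apply_moves([
  {"delta_pos": [-0.2,-0.01,0],"rot": [0,0,0]},
  {"delta_pos": [-0.6,-0.02,0],"rot": [0,0,0]},
  {"delta_pos": [-1,-0.2,0.3],"rot": [0,0,0]},
  {"delta_pos": [-1,-0.5,0.5],"rot": [0,0,0]},
  {"delta_pos": [-1,-0.5,0.5],"rot": [0,0,0]},
])

```text
time: 29.6
eef_pos: [589.8, -144.1, 141.9]
orientation: [0.676, 0.737, 0.001, 0.003]
force: [1.0, 0.4, -1.9]
gripper_width: 15.2
```

Call:
apply_moves([
  {"delta_pos": [-0.5,-0.4,0],"rot": [0,0,0]},
  {"delta_pos": [-1,-0.7,0],"rot": [0,0,0.01]},
  {"delta_pos": [-1,-1,0],"rot": [0,0,0.01]},
  {"delta_pos": [-1,-1,0],"rot": [0,0,0.01]},
])

```text
time: 30.0
eef_pos: [487.8, -247.7, 142.0]
orientation: [0.666, 0.746, 0.0, 0.003]
force: [0.3, 0.5, -1.6]
gripper_width: 15.1
```

```bash
python3 - <<'E'
from h import *
s0=st()
s=snap('wrist','w27'); c=fitc(s,(563.7,-243),zlo=14,rad=75,zhi=26)
level(yaw=c[2])
u=np.array([np.cos(np.radians(c[2])),np.sin(np.radians(c[2]))]); p=np.array(c[:2])-106*u; print('pre',p,'delta',p-s0['eef_pos'][:2])
E
```

```text
{'time': 30.0, 'joint_pos': [-0.619, 0.356, -0.232, 0.976, 0.0, 0.838], 'qvel': [0.078, 0.012, 0.015, 0.006, 0.027, 0.084], 'effort': [-5.505, -71.148, 35.14, 0.079, -0.391, -1.385], 'eef_pos': [487.784, -247.711, 141.996], 'orientation': [0.666, 0.746, 0.0, 0.003], 'force': [0.316, 0.48, -1.563], 'wrist_torque': [0.025, -0.041, 0.054], 'gripper_width': 15.081}
fit [ 563.6 -243. ] size [ 68.4 126.7] yaw 6.71 z [21.6 22.6 23.1 23.8] 10616
yaw now 6.58 z axis [ 0.0059 -0.0027 -1.    ] rot frac [0.0008 0.0019 0.0007]
pre [ 458.28934097 -255.42321742] delta [-29.49477527  -7.71262873]
```

View pics/w27.png

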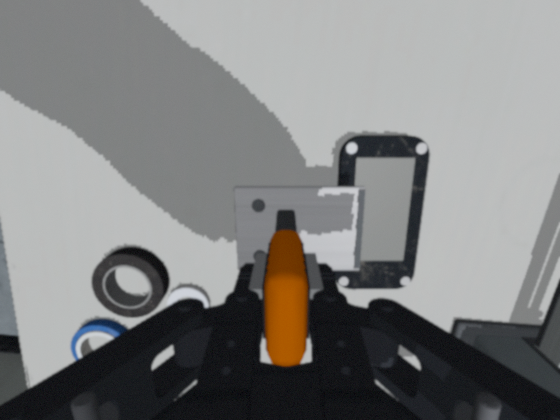

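Call:
apply_moves([
  {"delta_pos": [-0.3,-0.08,0],"rot": [0.0008,0.0019,0.0007]},
  {"delta_pos": [-0.3,-0.08,-0.1],"rot": [0.0008,0.0019,0.0007]},
  {"delta_pos": [-0.3,-0.08,-0.35],"rot": [0.0008,0.0019,0.0007]},
  {"delta_pos": [-0.3,-0.08,-0.515],"rot": [0.0008,0.0019,0.0007]},
  {"delta_pos": [-0.3,-0.08,-0.515],"rot": [0.0008,0.0019,0.0007]},
  {"delta_pos": [-0.3,-0.08,-0.515],"rot": [0.0008,0.0019,0.0007]},
])

```text
time: 30.65
eef_pos: [459.3, -253.1, 90.1]
orientation: [0.664, 0.748, 0.0, -0.0]
force: [0.9, -0.1, -1.4]
gripper_width: 14.8
```

```bash
python3 - <<'E'
from h import *
s0=st(); level(yaw=6.7)
s=snap('wrist','w28'); c=fitc(s,(563.7,-243),zlo=14,rad=75,zhi=26)
u=np.array([np.cos(np.radians(c[2])),np.sin(np.radians(c[2]))]); p=np.array(c[:2])-77*u; print('insert delta',p-s0['eef_pos'][:2])
E
```

```text
{'time': 30.65, 'joint_pos': [-0.659, 0.371, -0.368, 0.832, 0.0, 0.794], 'qvel': [-0.007, -0.011, 0.013, 0.008, -0.001, -0.004], 'effort': [-0.143, -67.323, 32.045, -0.251, -0.001, 0.013], 'eef_pos': [459.328, -253.121, 90.143], 'orientation': [0.664, 0.748, 0.0, -0.0], 'force': [0.883, -0.118, -1.38], 'wrist_torque': [-0.002, 0.043, 0.015], 'gripper_width': 14.788}
yaw now 6.76 z axis [-4.e-04  4.e-04 -1.e+00] rot frac [-0.0001 -0.0001 -0.0003]
fit [ 563.2 -242.9] size [ 68.7 127.6] yaw 6.46 z [21.5 22.5 23.  23.7] 19354
insert delta [27.38333313  1.51742356]
```

Call:
apply_moves([
  {"delta_pos": [0,-0.018,0.004],"rot": [0,0,0]},
  {"delta_pos": [0.1,-0.006,0.004],"rot": [0,0,0]},
  {"delta_pos": [0.2,0.006,0.004],"rot": [0,0,0]},
  {"delta_pos": [0.25,0.012,0.004],"rot": [0,0,0]},
  {"delta_pos": [0.28,0.015,0.004],"rot": [0,0,0]},
  {"delta_pos": [0.28,0.015,0.004],"rot": [0,0,0]},
  {"delta_pos": [0.28,0.015,0.004],"rot": [0,0,0]},
])

```text
time: 31.4
eef_pos: [487.4, -251.8, 90.8]
orientation: [0.664, 0.748, 0.0, -0.0]
force: [-0.6, 0.1, -2.2]
gripper_width: 15.3
```

```bash
python3 - <<'E'
from h import *
s0=st();level(yaw=6.7)
s=snap('wrist','w29'); c=fitc(s,(564,-243),zlo=14)
y=np.radians(c[2]);u=np.array([np.cos(y),np.sin(y)])
tip=s0['eef_pos'][:2]+52*u
print('tip rel centre',(tip-np.array(c[:2]))@u)
E
python3 flip.py 2.0 9 0 6.7|tail -4
```

```text
{'time': 31.4, 'joint_pos': [-0.625, 0.406, -0.306, 0.859, 0.0, 0.827], 'qvel': [-0.004, -0.004, -0.006, -0.001, -0.0, -0.001], 'effort': [0.336, -71.977, 33.706, -0.023, 0.012, 0.015], 'eef_pos': [487.351, -251.801, 90.819], 'orientation': [0.664, 0.748, 0.0, -0.0], 'force': [-0.566, 0.119, -2.176], 'wrist_torque': [0.011, 0.022, -0.033], 'gripper_width': 15.334}
yaw now 6.76 z axis [-0.e+00  1.e-04 -1.e+00] rot frac [-0.     -0.     -0.0003]
fit [ 565.8 -241.9] size [ 68.6 126.4] yaw 7.03 z [21.6 22.6 23.  23.7] 18644
tip rel centre -27.074300130736233
105 [0.837 0.098 0.626]
110 [0.897 0.105 0.629]
115 [0.958 0.113 0.627]
120 [1.018 0.12  0.62 ]
```

View pics/w29.png

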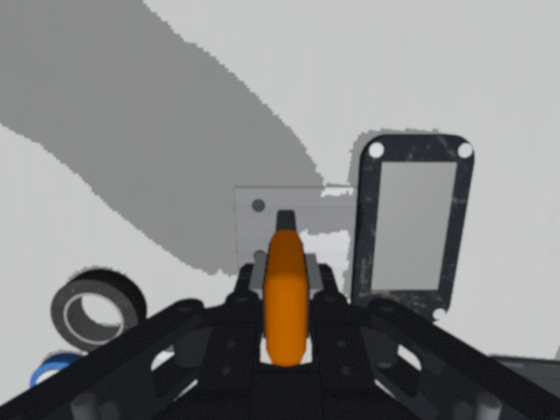

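Call:
apply_moves([
  {"delta_pos": [-0.005,0,0.058],"rot": [0,0,0]},
  {"delta_pos": [0,0,0.085],"rot": [0,0,0]},
  {"delta_pos": [0.008,0.001,0.122],"rot": [0,0,0]},
  {"delta_pos": [0.019,0.002,0.158],"rot": [0,0,0]},
  {"delta_pos": [0.032,0.004,0.193],"rot": [0,0,0]},
  {"delta_pos": [0.048,0.006,0.228],"rot": [0,0,0]},
  {"delta_pos": [0.067,0.008,0.261],"rot": [0,0,0]},
  {"delta_pos": [0.088,0.01,0.293],"rot": [0,0,0]},
  {"delta_pos": [0.117,0.014,0.331],"rot": [0,0,0]},
  {"delta_pos": [0.15,0.018,0.367],"rot": [0,0,0]},
  {"delta_pos": [0.187,0.022,0.4],"rot": [0,0,0]},
  {"delta_pos": [0.226,0.027,0.429],"rot": [0,0,0]},
  {"delta_pos": [0.268,0.032,0.456],"rot": [0,0,0]},
  {"delta_pos": [0.313,0.037,0.482],"rot": [0,0,0]},
  {"delta_pos": [0.36,0.042,0.513],"rot": [0,0,0]},
  {"delta_pos": [0.411,0.048,0.54],"rot": [0,0,0]},
  {"delta_pos": [0.463,0.055,0.562],"rot": [0,0,0]},
  {"delta_pos": [0.517,0.061,0.58],"rot": [0,0,0]},
  {"delta_pos": [0.573,0.068,0.59],"rot": [0,0,0]},
  {"delta_pos": [0.62,0.073,0.6],"rot": [0,0,0]},
])

```text
time: 33.45
eef_pos: [549.8, -244.5, 150.9]
orientation: [0.664, 0.748, 0.0, -0.0]
force: [-0.2, -0.5, -2.2]
gripper_width: 15.3
```

```bash
python3 - <<'E'
from h import *
st();level(yaw=6.7)
s=snap('wrist','w30')
E
```

```text
{'time': 33.45, 'joint_pos': [-0.554, 0.441, -0.065, 1.065, 0.0, 0.899], 'qvel': [0.048, 0.059, 0.129, 0.071, 0.0, 0.047], 'effort': [-0.518, -80.085, 36.652, -0.3, 0.04, -0.077], 'eef_pos': [549.796, -244.485, 150.884], 'orientation': [0.664, 0.748, 0.0, -0.0], 'force': [-0.169, -0.477, -2.234], 'wrist_torque': [-0.023, 0.081, 0.004], 'gripper_width': 15.335}
yaw now 6.75 z axis [ 1.e-04  1.e-04 -1.e+00] rot frac [-0.      0.     -0.0003]
```

View pics/w30.png

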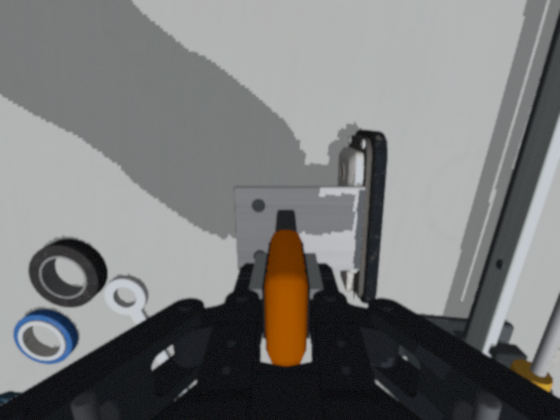

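Call:
apply_moves([
  {"delta_pos": [0.06,0.007,0.02],"rot": [0,0,0]},
  {"delta_pos": [0.12,0.014,0.035],"rot": [0,0,0]},
  {"delta_pos": [0.18,0.021,0.05],"rot": [0,0,0]},
  {"delta_pos": [0.24,0.028,0.06],"rot": [0,0,0]},
  {"delta_pos": [0.3,0.035,0.06],"rot": [0,0,0]},
  {"delta_pos": [0.3,0.035,0.06],"rot": [0,0,0]},
  {"delta_pos": [0.3,0.035,0.06],"rot": [0,0,0]},
])

```text
time: 34.2
eef_pos: [580.3, -240.9, 156.8]
orientation: [0.664, 0.748, 0.0, 0.0]
force: [-0.5, 0.6, -1.8]
gripper_width: 14.8
```

```bash
python3 - <<'E'
from h import *
st();level(yaw=6.7)
s=snap('wrist','w31'); c=fitc(s,(651,-232),zlo=5,rad=66,zhi=26)
u=np.array([np.cos(np.radians(c[2])),np.sin(np.radians(c[2]))]); p=np.array(c[:2])-101*u; print('pre',p)
E
```

```text
{'time': 34.2, 'joint_pos': [-0.523, 0.481, 0.022, 1.111, 0.0, 0.929], 'qvel': [-0.004, -0.005, -0.007, -0.0, 0.0, 0.0], 'effort': [0.343, -82.992, 38.215, -0.041, 0.022, 0.021], 'eef_pos': [580.311, -240.894, 156.763], 'orientation': [0.664, 0.748, 0.0, 0.0], 'force': [-0.495, 0.56, -1.84], 'wrist_torque': [-0.015, -0.068, -0.023], 'gripper_width': 14.835}
yaw now 6.77 z axis [ 1.e-04  1.e-04 -1.e+00] rot frac [-0.      0.     -0.0004]
fit [ 591.2 -209.2] size [11.6 21.8] yaw 5.1 z [20.2 21.8 22.3 23. ] 249
pre [ 490.5926999  -218.20754663]
```

View pics/w31.png

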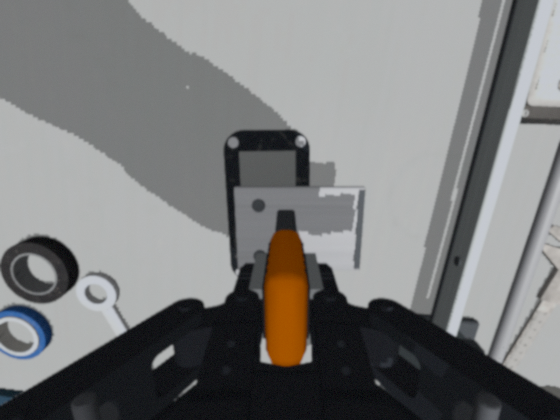

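Call:
apply_moves([
  {"delta_pos": [-0.5,-0.06,0],"rot": [0,0,0]},
  {"delta_pos": [-1,-0.12,0],"rot": [0,0,0]},
  {"delta_pos": [-1,-0.12,-0.1],"rot": [0,0,0]},
  {"delta_pos": [-1,-0.12,-0.15],"rot": [0,0,0]},
])

```text
time: 34.65
eef_pos: [479.2, -253.1, 141.8]
orientation: [0.665, 0.747, 0.0, 0.0]
force: [0.8, 0.0, -1.8]
gripper_width: 15.0
```

```bash
python3 - <<'E'
from h import *
s0=st()
s=snap('wrist','w32'); c=fitc(s,(565,-243),zlo=14,rad=80,zhi=26)
level(yaw=c[2])
u=np.array([np.cos(np.radians(c[2])),np.sin(np.radians(c[2]))]); p=np.array(c[:2])-106*u; print('pre',p,'delta',p-s0['eef_pos'][:2])
E
```

```text
{'time': 34.65, 'joint_pos': [-0.636, 0.352, -0.239, 0.98, 0.0, 0.818], 'qvel': [0.023, 0.066, -0.04, -0.115, 0.004, 0.007], 'effort': [-1.498, -72.596, 34.453, 0.453, -0.097, -0.155], 'eef_pos': [479.152, -253.076, 141.781], 'orientation': [0.665, 0.747, 0.0, 0.0], 'force': [0.757, 0.002, -1.789], 'wrist_torque': [-0.007, -0.021, 0.002], 'gripper_width': 15.005}
fit [ 564.1 -242.6] size [ 68.6 127.3] yaw 7.32 z [21.6 22.6 23.1 23.8] 11988
yaw now 6.72 z axis [-0.e+00  4.e-04 -1.e+00] rot frac [-0.0001 -0.      0.0033]
pre [ 458.92797561 -256.08431601] delta [-20.22436425  -3.00863609]
```

View pics/w32.png

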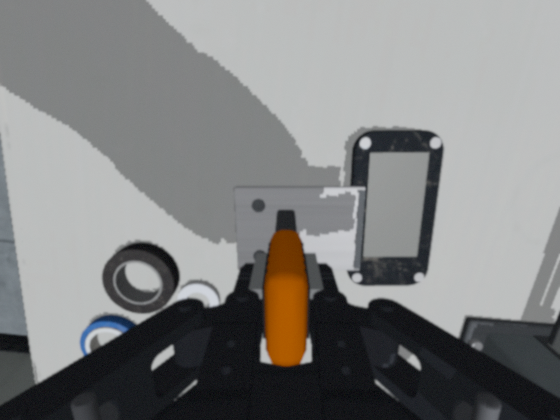

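Call:
apply_moves([
  {"delta_pos": [-0.21,-0.035,0],"rot": [0,0,0.002]},
  {"delta_pos": [-0.21,-0.035,-0.1],"rot": [0,0,0.002]},
  {"delta_pos": [-0.21,-0.035,-0.35],"rot": [0,0,0.002]},
  {"delta_pos": [-0.21,-0.035,-0.515],"rot": [0,0,0.002]},
  {"delta_pos": [-0.21,-0.035,-0.515],"rot": [0,0,0.002]},
  {"delta_pos": [-0.21,-0.035,-0.515],"rot": [0,0,0.002]},
])

```text
time: 35.3
eef_pos: [459.7, -256.3, 89.1]
orientation: [0.662, 0.75, 0.0, -0.0]
force: [0.3, -1.2, -3.0]
gripper_width: 15.0
```

```bash
python3 - <<'E'
from h import *
s0=st(); level(yaw=7)
s=snap('wrist','w33'); c=fitc(s,(563.7,-243),zlo=14,rad=80,zhi=26)
u=np.array([np.cos(np.radians(7)),np.sin(np.radians(7))]); p=np.array(c[:2])-76*u; print('insert delta',p-s0['eef_pos'][:2])
E
```

```text
{'time': 35.3, 'joint_pos': [-0.664, 0.375, -0.364, 0.832, 0.0, 0.783], 'qvel': [-0.004, -0.012, 0.004, 0.006, -0.0, -0.002], 'effort': [-0.109, -67.982, 32.183, -0.215, 0.006, 0.006], 'eef_pos': [459.708, -256.349, 89.136], 'orientation': [0.662, 0.75, 0.0, -0.0], 'force': [0.253, -1.16, -3.043], 'wrist_torque': [-0.018, 0.026, 0.04], 'gripper_width': 14.974}
yaw now 7.11 z axis [-3.e-04  8.e-04 -1.e+00] rot frac [-0.0003 -0.0001 -0.0006]
fit [ 564. -243.] size [ 68.9 128.4] yaw 7.27 z [21.5 22.5 23.  23.7] 19991
insert delta [28.82912965  4.11866144]
```

Call:
apply_moves([
  {"delta_pos": [0,0.005,0.014],"rot": [0,0,0]},
  {"delta_pos": [0.1,0.017,0.014],"rot": [0,0,0]},
  {"delta_pos": [0.2,0.03,0.014],"rot": [0,0,0]},
  {"delta_pos": [0.26,0.037,0.014],"rot": [0,0,0]},
  {"delta_pos": [0.295,0.041,0.014],"rot": [0,0,0]},
  {"delta_pos": [0.295,0.041,0.014],"rot": [0,0,0]},
  {"delta_pos": [0.295,0.041,0.014],"rot": [0,0,0]},
])

```text
time: 36.05
eef_pos: [489.1, -252.3, 90.7]
orientation: [0.662, 0.75, 0.0, -0.0]
force: [0.4, 0.4, -1.6]
gripper_width: 15.0
```

```bash
python3 - <<'E'
from h import *
s0=st();level(yaw=7)
s=snap('wrist','w34'); c=fitc(s,(564,-243),zlo=14,rad=80,zhi=26)
y=np.radians(7);u=np.array([np.cos(y),np.sin(y)])
tip=s0['eef_pos'][:2]+52*u
print('tip rel centre',(tip-np.array(c[:2]))@u)
E
```

```text
{'time': 36.05, 'joint_pos': [-0.624, 0.409, -0.301, 0.861, 0.0, 0.822], 'qvel': [-0.005, -0.007, -0.007, -0.0, 0.0, -0.001], 'effort': [0.375, -72.251, 33.782, -0.023, 0.015, 0.017], 'eef_pos': [489.113, -252.251, 90.747], 'orientation': [0.662, 0.75, 0.0, -0.0], 'force': [0.445, 0.433, -1.617], 'wrist_torque': [-0.011, 0.019, 0.026], 'gripper_width': 14.966}
yaw now 7.12 z axis [-2.e-04  7.e-04 -1.e+00] rot frac [-0.0002 -0.0001 -0.0007]
fit [ 567.6 -241.5] size [ 68.4 126.6] yaw 7.25 z [21.6 22.6 23.  23.7] 18736
tip rel centre -27.20735476171843
```

Call:
apply_moves([
  {"delta_pos": [-0.005,0,0.058],"rot": [0,0,0]},
  {"delta_pos": [0,0,0.085],"rot": [0,0,0]},
  {"delta_pos": [0.008,0.001,0.122],"rot": [0,0,0]},
  {"delta_pos": [0.019,0.002,0.158],"rot": [0,0,0]},
  {"delta_pos": [0.032,0.004,0.193],"rot": [0,0,0]},
  {"delta_pos": [0.048,0.006,0.228],"rot": [0,0,0]},
  {"delta_pos": [0.067,0.008,0.261],"rot": [0,0,0]},
  {"delta_pos": [0.088,0.011,0.293],"rot": [0,0,0]},
  {"delta_pos": [0.117,0.014,0.329],"rot": [0,0,0]},
  {"delta_pos": [0.15,0.018,0.364],"rot": [0,0,0]},
  {"delta_pos": [0.187,0.023,0.396],"rot": [0,0,0]},
  {"delta_pos": [0.226,0.028,0.425],"rot": [0,0,0]},
  {"delta_pos": [0.268,0.033,0.45],"rot": [0,0,0]},
  {"delta_pos": [0.313,0.038,0.476],"rot": [0,0,0]},
  {"delta_pos": [0.36,0.044,0.507],"rot": [0,0,0]},
  {"delta_pos": [0.411,0.05,0.533],"rot": [0,0,0]},
  {"delta_pos": [0.463,0.057,0.555],"rot": [0,0,0]},
  {"delta_pos": [0.517,0.063,0.571],"rot": [0,0,0]},
  {"delta_pos": [0.573,0.07,0.58],"rot": [0,0,0]},
  {"delta_pos": [0.63,0.077,0.583],"rot": [0,0,0]},
])

```text
time: 38.1
eef_pos: [552.5, -244.6, 149.2]
orientation: [0.662, 0.75, 0.0, -0.0]
force: [-1.3, 0.6, -1.8]
gripper_width: 15.0
```

```bash
python3 - <<'E'
from h import *
s0=st();level(yaw=7)
s=snap('wrist','w35'); W=world(s)
y=np.radians(7);u=np.array([np.cos(y),np.sin(y)]); c=s0['eef_pos'][:2]
# profile along u of high points beside the blade (lateral 35..60)
lat=(W[...,0]-c[0])*(-u[1])+(W[...,1]-c[1])*u[0]; al=(W[...,0]-c[0])*u[0]+(W[...,1]-c[1])*u[1]
m=(lat>34)&(lat<58)&(al>20)&(al<100)&(W[...,2]>40)
q=np.stack([al[m],W[...,2][m]],1); 
for a in range(30,90,2):
    k=(q[:,0]>=a)&(q[:,0]<a+2)
    if k.sum()>3: print(a,k.sum(),np.percentile(q[k,1],[10,50,95]).round(1))
E
```

```text
{'time': 38.1, 'joint_pos': [-0.552, 0.446, -0.06, 1.064, 0.0, 0.895], 'qvel': [0.059, 0.08, 0.14, 0.063, 0.0, 0.06], 'effort': [-0.671, -80.757, 36.51, -0.245, 0.044, -0.133], 'eef_pos': [552.528, -244.568, 149.167], 'orientation': [0.662, 0.75, 0.0, -0.0], 'force': [-1.27, 0.588, -1.824], 'wrist_torque': [-0.011, 0.027, -0.014], 'gripper_width': 14.983}
yaw now 7.11 z axis [-1.e-04  6.e-04 -1.e+00] rot frac [-0.0002 -0.     -0.0006]
42 111 [41.8 49.6 56.5]
44 101 [47.5 56.4 58.6]
46 113 [49.9 58.4 60.6]
48 86 [56.2 59.4 60.6]
50 96 [54.7 59.2 60.5]
52 226 [45.8 59.8 64.4]
54 115 [60.8 63.7 65. ]
56 184 [61.7 64.5 67.8]
58 132 [65.8 67.7 68.9]
60 122 [65.8 67.7 69. ]
62 121 [65.7 67.7 69. ]
64 93 [65.7 67.2 68.5]
66 9 [62.9 63.5 65.5]
```

View pics/w35.png

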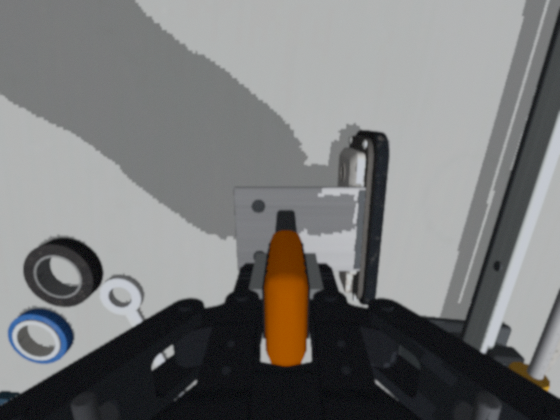

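Call:
apply_moves([
  {"delta_pos": [0.04,0.005,0.006],"rot": [0,0,0]},
  {"delta_pos": [0.08,0.01,0.012],"rot": [0,0,0]},
  {"delta_pos": [0.12,0.015,0.02],"rot": [0,0,0]},
  {"delta_pos": [0.16,0.02,0.028],"rot": [0,0,0]},
  {"delta_pos": [0.2,0.025,0.035],"rot": [0,0,0]},
  {"delta_pos": [0.25,0.03,0.04],"rot": [0,0,0]},
  {"delta_pos": [0.3,0.036,0.045],"rot": [0,0,0]},
  {"delta_pos": [0.3,0.036,0.045],"rot": [0,0,0]},
  {"delta_pos": [0.3,0.036,0.045],"rot": [0,0,0]},
])

```text
time: 39.05
eef_pos: [583.2, -240.8, 153.5]
orientation: [0.662, 0.75, 0.0, -0.0]
force: [-0.3, -0.4, -2.6]
gripper_width: 15.2
```

```bash
python3 - <<'E'
from h import *
st()
s=snap('wrist','w36'); c=fitc(s,(654,-232),zlo=5,rad=66,zhi=26)
u=np.array([np.cos(np.radians(c[2])),np.sin(np.radians(c[2]))]); p=np.array(c[:2])-101*u; print('pre',p)
E
```

```text
{'time': 39.05, 'joint_pos': [-0.521, 0.488, 0.024, 1.107, 0.001, 0.925], 'qvel': [-0.003, -0.006, -0.006, -0.001, -0.0, -0.0], 'effort': [0.265, -83.602, 38.103, -0.022, 0.02, 0.018], 'eef_pos': [583.247, -240.845, 153.495], 'orientation': [0.662, 0.75, 0.0, -0.0], 'force': [-0.295, -0.415, -2.569], 'wrist_torque': [0.051, 0.066, 0.022], 'gripper_width': 15.2}
fit [ 651.2 -232.1] size [ 68.2 126.3] yaw 7.04 z [ 9.4 21.1 22.5 23.4] 7652
pre [ 551.00883629 -244.47826968]
```

View pics/w36.png

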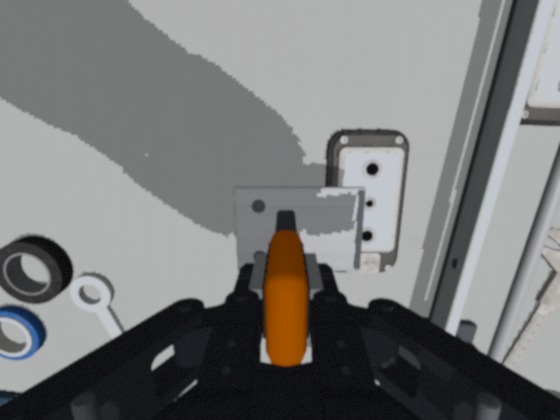

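Call:
apply_moves([
  {"delta_pos": [-0.32,-0.036,0],"rot": [0,0,0]},
  {"delta_pos": [-0.32,-0.036,-0.1],"rot": [0,0,0]},
  {"delta_pos": [-0.32,-0.036,-0.4],"rot": [0,0,0]},
  {"delta_pos": [-0.32,-0.036,-0.635],"rot": [0,0,0]},
  {"delta_pos": [-0.32,-0.036,-0.635],"rot": [0,0,0]},
  {"delta_pos": [-0.32,-0.036,-0.635],"rot": [0,0,0]},
])

```text
time: 39.7
eef_pos: [551.0, -244.4, 89.9]
orientation: [0.662, 0.75, 0.0, -0.001]
force: [-0.2, 0.3, -1.1]
gripper_width: 15.2
```

```bash
python3 - <<'E'
from h import *
st();level(yaw=7)
s=snap('wrist','w37'); fitc(s,(651,-232),zlo=5,rad=70,zhi=26)
E
```

```text
{'time': 39.7, 'joint_pos': [-0.553, 0.488, -0.162, 0.921, 0.001, 0.894], 'qvel': [0.002, -0.011, 0.017, 0.009, -0.001, -0.001], 'effort': [-0.103, -79.016, 33.592, -0.374, 0.006, 0.001], 'eef_pos': [550.985, -244.382, 89.923], 'orientation': [0.662, 0.75, 0.0, -0.001], 'force': [-0.195, 0.278, -1.125], 'wrist_torque': [-0.025, -0.007, -0.024], 'gripper_width': 15.209}
yaw now 7.12 z axis [-5.e-04  1.e-03 -1.e+00] rot frac [-0.0003 -0.0001 -0.0007]
fit [ 651.1 -231.6] size [ 68.5 126.2] yaw 7.01 z [ 9.2 21.1 22.3 23.2] 17542
```

Push 141 mm in two calls.

Call:
apply_moves([
  {"delta_pos": [0.1,0.005,-0.006],"rot": [0,0,0]},
  {"delta_pos": [0.2,0.01,-0.006],"rot": [0,0,0]},
  {"delta_pos": [0.3,0.015,-0.006],"rot": [0,0,0]},
  {"delta_pos": [0.4,0.02,-0.006],"rot": [0,0,0]},
  {"delta_pos": [0.5,0.025,-0.006],"rot": [0,0,0]},
  {"delta_pos": [0.6,0.03,-0.006],"rot": [0,0,0]},
  {"delta_pos": [0.7,0.035,-0.006],"rot": [0,0,0]},
  {"delta_pos": [0.75,0.037,-0.006],"rot": [0,0,0]},
])

```text
time: 40.55
eef_pos: [627.3, -240.7, 89.6]
orientation: [0.662, 0.75, 0.0, -0.0]
force: [-2.4, -0.5, -1.4]
gripper_width: 14.9
```

Call:
apply_moves([
  {"delta_pos": [0.1,0.005,-0.004],"rot": [0,0,0]},
  {"delta_pos": [0.2,0.01,-0.004],"rot": [0,0,0]},
  {"delta_pos": [0.3,0.015,-0.004],"rot": [0,0,0]},
  {"delta_pos": [0.4,0.02,-0.004],"rot": [0,0,0]},
  {"delta_pos": [0.5,0.025,-0.004],"rot": [0,0,0]},
  {"delta_pos": [0.6,0.028,-0.004],"rot": [0,0,0]},
  {"delta_pos": [0.65,0.03,-0.004],"rot": [0,0,0]},
  {"delta_pos": [0.65,0.03,-0.004],"rot": [0,0,0]},
])

```text
time: 41.35
eef_pos: [692.9, -237.6, 88.9]
orientation: [0.662, 0.75, 0.0, 0.0]
force: [-1.3, -0.6, -2.5]
gripper_width: 15.1
```

```bash
python3 - <<'E'
from h import *
st();level(yaw=7)
s=snap('wrist','w38')
E
```

```text
{'time': 41.35, 'joint_pos': [-0.442, 0.697, 0.243, 1.116, 0.001, 1.004], 'qvel': [-0.008, -0.015, -0.026, -0.007, -0.001, -0.004], 'effort': [0.396, -100.424, 38.747, 0.257, 0.011, 0.07], 'eef_pos': [692.877, -237.644, 88.945], 'orientation': [0.662, 0.75, 0.0, 0.0], 'force': [-1.31, -0.615, -2.506], 'wrist_torque': [-0.011, 0.019, -0.043], 'gripper_width': 15.063}
yaw now 7.16 z axis [ 6.e-04  7.e-04 -1.e+00] rot frac [-0.0002  0.0002 -0.0009]
```

View pics/w38.png

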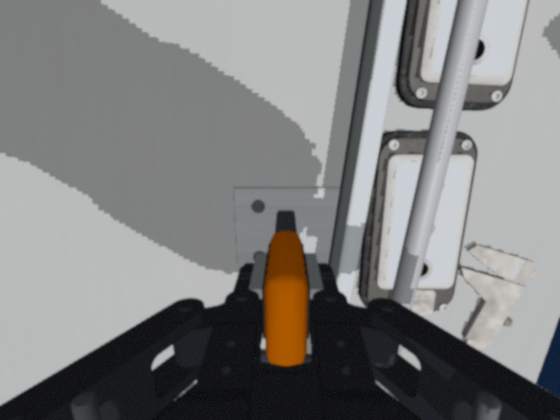

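Call:
apply_moves([
  {"delta_pos": [-0.2,-0.01,0],"rot": [0,0,0]},
  {"delta_pos": [-0.6,-0.02,0],"rot": [0,0,0]},
  {"delta_pos": [-1,0,0.3],"rot": [0,0,0]},
  {"delta_pos": [-1,0.3,0.6],"rot": [0,0,0]},
  {"delta_pos": [-1,0.3,0.6],"rot": [0,0,0]},
])

```text
time: 41.9
eef_pos: [592.6, -206.2, 153.4]
orientation: [0.661, 0.75, 0.001, 0.002]
force: [0.2, -0.5, -1.5]
gripper_width: 14.8
```

Call:
apply_moves([
  {"delta_pos": [-0.5,0.5,0],"rot": [0,0,0]},
  {"delta_pos": [-0.8,1,0],"rot": [0,0,0]},
  {"delta_pos": [-0.8,1,0],"rot": [0,0,0]},
])

```text
time: 42.2
eef_pos: [510.3, -104.3, 153.0]
orientation: [0.661, 0.75, 0.001, 0.002]
force: [0.2, -0.3, -2.2]
gripper_width: 15.1
```

Call:
apply_moves([
  {"delta_pos": [-0.1,0.5,0],"rot": [0,0,0]},
  {"delta_pos": [-0.2,1,0],"rot": [0,0,0]},
  {"delta_pos": [-0.2,1,0],"rot": [0,0,0]},
])

```text
time: 42.5
eef_pos: [488.5, -0.4, 152.8]
orientation: [0.66, 0.751, 0.002, 0.001]
force: [0.6, -0.1, -2.5]
gripper_width: 14.7
```

Call:
apply_moves([
  {"delta_pos": [-0.1,0.5,0],"rot": [0,0,0]},
  {"delta_pos": [-0.2,1,0],"rot": [0,0,0]},
  {"delta_pos": [-0.2,1,0],"rot": [0,0,0]},
])

```text
time: 42.8
eef_pos: [467.2, 103.0, 152.5]
orientation: [0.658, 0.753, 0.002, 0.001]
force: [0.3, -0.4, -2.1]
gripper_width: 15.1
```

Call:
apply_moves([
  {"delta_pos": [-0.05,0.5,0],"rot": [0,0,0]},
  {"delta_pos": [-0.1,1,0],"rot": [0,0,0]},
  {"delta_pos": [-0.1,1,0],"rot": [0,0,0]},
])

```text
time: 43.1
eef_pos: [456.9, 206.7, 152.2]
orientation: [0.657, 0.754, 0.002, 0.0]
force: [0.5, -0.6, -2.9]
gripper_width: 15.2
```

Call:
apply_moves([
  {"delta_pos": [0,0.5,0],"rot": [0,0,0]},
  {"delta_pos": [0,1,0],"rot": [0,0,0]},
  {"delta_pos": [0,1,0],"rot": [0,0,0]},
])

```text
time: 43.4
eef_pos: [457.3, 310.3, 151.6]
orientation: [0.655, 0.755, 0.003, 0.0]
force: [0.4, -0.8, -2.5]
gripper_width: 15.0
```

Call:
apply_moves([
  {"delta_pos": [0,0.5,0],"rot": [0,0,0]},
  {"delta_pos": [0,1,0],"rot": [0,0,0]},
  {"delta_pos": [0,1,0],"rot": [0,0,0]},
])

```text
time: 43.7
eef_pos: [457.9, 413.7, 150.8]
orientation: [0.654, 0.756, 0.003, -0.0]
force: [1.2, -0.9, -2.5]
gripper_width: 15.4
```

```bash
python3 - <<'E'
from h import *
st();level()
a=snap('top','t40'); cass(a,'top'); s=snap('wrist','w40')
cv2.imwrite('pics/c40.png',cv2.resize(a['img'][120:290,90:450],None,fx=2.2,fy=2.2,interpolation=cv2.INTER_CUBIC))
E
```

```text
{'time': 43.7, 'joint_pos': [0.602, 0.462, -0.029, 1.073, 0.002, 2.029], 'qvel': [-0.01, -0.001, -0.011, 0.022, -0.025, -0.01], 'effort': [3.957, -80.585, 39.087, 0.342, 0.319, 0.972], 'eef_pos': [457.893, 413.708, 150.815], 'orientation': [0.654, 0.756, 0.003, -0.0], 'force': [1.188, -0.937, -2.486], 'wrist_torque': [-0.093, 0.016, 0.006], 'gripper_width': 15.389}
yaw now 8.24 z axis [ 0.0045  0.0053 -1.    ] rot frac [-0.0017  0.0014 -0.    ]
0.96 [350.0, 158.0] z 18.8 rect [ 776.6 -223.6] [ 71.9 127.7] 6.6 711 [18.8 22.9 25.7]
0.77 [253.0, 160.0] z 19.1 rect [775.4  74.2] [ 68.1 127.1] 6.5 631 [19.1 22.6 25.3]
0.71 [208.0, 195.0] z 26.7 rect [656.4 207.2] [122.8  71.4] 87.4 861 [26.7 30.1 33.1]
0.67 [304.0, 157.0] z 19.1 rect [773.4 -82.7] [ 72.  126.7] 5.5 714 [19.1 23.  25.9]
```

View pics/c40.png

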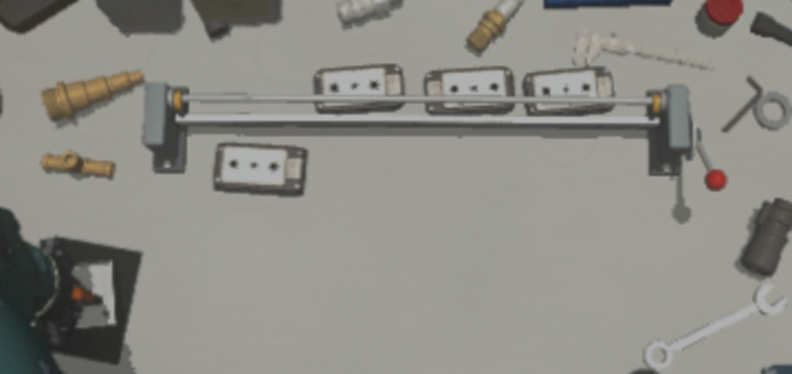

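View pics/w40.png

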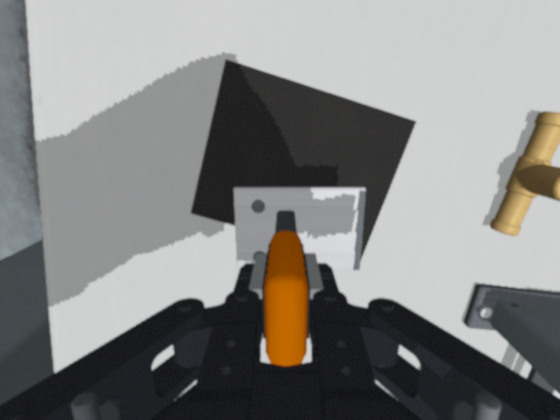

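Call:
apply_moves([
  {"delta_pos": [-0.02,0.28,0],"rot": [-0.0017,0.0014,0]},
  {"delta_pos": [-0.02,0.28,0],"rot": [-0.0017,0.0014,0]},
  {"delta_pos": [-0.02,0.28,-0.2],"rot": [-0.0017,0.0014,0]},
  {"delta_pos": [-0.02,0.28,-0.4],"rot": [-0.0017,0.0014,0]},
  {"delta_pos": [-0.02,0.28,-0.55],"rot": [-0.0017,0.0014,0]},
  {"delta_pos": [-0.02,0.28,-0.55],"rot": [-0.0017,0.0014,0]},
  {"delta_pos": [-0.02,0.28,-0.55],"rot": [-0.0017,0.0014,0]},
])

```text
time: 44.55
eef_pos: [456.2, 436.2, 96.6]
orientation: [0.656, 0.755, -0.001, 0.0]
force: [-0.1, 0.2, -3.4]
gripper_width: 14.9
```

```bash
python3 - <<'E'
from h import *
st();level()
s=snap('wrist','w41')
E
```

```text
{'time': 44.55, 'joint_pos': [0.635, 0.527, -0.07, 0.976, -0.001, 2.065], 'qvel': [0.01, -0.007, 0.023, 0.005, 0.002, 0.003], 'effort': [-0.128, -83.006, 34.294, -0.175, -0.015, -0.019], 'eef_pos': [456.171, 436.237, 96.606], 'orientation': [0.656, 0.755, -0.001, 0.0], 'force': [-0.067, 0.22, -3.367], 'wrist_torque': [-0.005, 0.023, 0.012], 'gripper_width': 14.938}
yaw now 8.03 z axis [-8.0e-04 -2.3e-03 -1.0e+00] rot frac [ 0.0007 -0.0002 -0.    ]
```

View pics/w41.png

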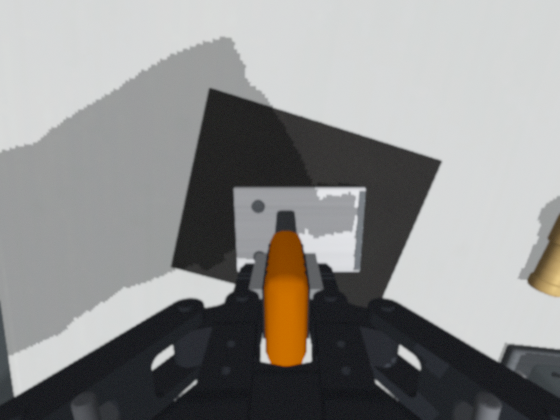

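Call:
apply_moves([
  {"delta_pos": [0,0.06,-0.02],"rot": [0.0007,-0.0002,0]},
  {"delta_pos": [0,0.06,-0.04],"rot": [0.0007,-0.0002,0]},
  {"delta_pos": [0,0.06,-0.049],"rot": [0.0007,-0.0002,0]},
  {"delta_pos": [0,0.06,-0.049],"rot": [0.0007,-0.0002,0]},
])

```text
time: 45.0
eef_pos: [456.2, 442.7, 92.1]
orientation: [0.656, 0.755, 0.0, 0.0]
force: [0.4, 0.3, -1.7]
gripper_width: 15.4
```

Call:
apply_moves([
  {"delta_pos": [0,0,0],"rot": [0,0,0]},
  {"delta_pos": [0,0,0],"rot": [0,0,0]},
  {"delta_pos": [0,0,0],"rot": [0,0,0]},
  {"delta_pos": [0,0,0],"rot": [0,0,0]},
], fingers=0.2)

```text
time: 45.4
eef_pos: [456.3, 442.7, 92.2]
orientation: [0.656, 0.755, 0.0, 0.0]
force: [-0.6, 0.2, -0.7]
gripper_width: 68.4
```

Call:
apply_moves([
  {"delta_pos": [0,0,0.2],"rot": [0,0,0]},
  {"delta_pos": [0,0,0.6],"rot": [0,0,0]},
  {"delta_pos": [0,0,1],"rot": [0,0,0]},
  {"delta_pos": [0,0,1],"rot": [0,0,0]},
])

```text
time: 45.8
eef_pos: [457.8, 443.9, 197.4]
orientation: [0.656, 0.755, 0.004, 0.001]
force: [0.4, 0.7, 0.0]
gripper_width: 68.3
```

Call:
apply_moves([
  {"delta_pos": [-0.5,-0.4,0.2],"rot": [0,0,0]},
  {"delta_pos": [-1,-0.8,0.4],"rot": [0,0,0]},
  {"delta_pos": [-1,-0.8,0.4],"rot": [0,0,0]},
  {"delta_pos": [-1,-0.8,0.4],"rot": [0,0,0]},
])

```text
time: 46.2
eef_pos: [355.4, 362.3, 239.0]
orientation: [0.656, 0.755, 0.005, 0.001]
force: [-0.0, 0.3, -0.3]
gripper_width: 68.5
```

```bash
python3 - <<'E'
from h import *
st()
a=snap('top','t42'); cass(a,'top'); b=snap('side','s42'); snap('wrist','w42')
p,n=redblob(a,(410,203),14); q,k=redblob(b,(196,175),9,120)
k3,_=tri(a,p,b,q); print('knob',k3,'ang',np.arctan2(k3[2]-80,699-k3[0]))
W=world(a)
i=cv2.cvtColor(a['img'],cv2.COLOR_BGR2HSV).astype(int)
mm=(i[...,0]>5)&(i[...,0]<18)&(i[...,1]>150)&(abs(W[...,0]-455)<60)&(abs(W[...,1]-440)<60)&(W[...,2]>50)
t=W[mm]; print('grip',cv2.minAreaRect(t[:,:2].astype(np.float32)),np.median(t,0))
cv2.imwrite('pics/c42.png',cv2.resize(a['img'][120:290,90:450],None,fx=2.2,fy=2.2,interpolation=cv2.INTER_CUBIC))
E
```

```text
{'time': 46.2, 'joint_pos': [0.634, 0.233, -0.138, 1.19, 0.0, 2.064], 'qvel': [-0.003, 0.072, 0.062, -0.033, -0.001, 0.003], 'effort': [0.126, -63.792, 36.272, 0.686, -0.016, -0.038], 'eef_pos': [355.357, 362.263, 239.0], 'orientation': [0.656, 0.755, 0.005, 0.001], 'force': [-0.009, 0.339, -0.318], 'wrist_torque': [-0.039, -0.046, 0.015], 'gripper_width': 68.48}
0.76 [349.0, 158.0] z 18.5 rect [ 778.1 -223.3] [ 68.7 128.6] 7.3 711 [18.5 22.6 25.3]
0.74 [306.0, 157.0] z 18.5 rect [775.5 -84. ] [ 69.1 124.9] 5.2 644 [18.5 22.6 24.9]
0.71 [205.0, 198.0] z 26.7 rect [654.9 207.6] [126.   68.7] 88.2 879 [26.7 30.5 33.1]
0.56 [253.0, 159.0] z 18.1 rect [775.3  74.4] [ 71.6 127.4] 5.6 705 [18.1 22.3 25.2]
knob [ 627.65064936 -394.80737549  148.77111591] ang 0.767000109992153
grip ((457.6243591308594, 442.6185302734375), (14.426648139953613, 38.15779113769531), 1.7280067205429077) [455.82447561 442.72132832 109.72040229]
```

View pics/c42.png

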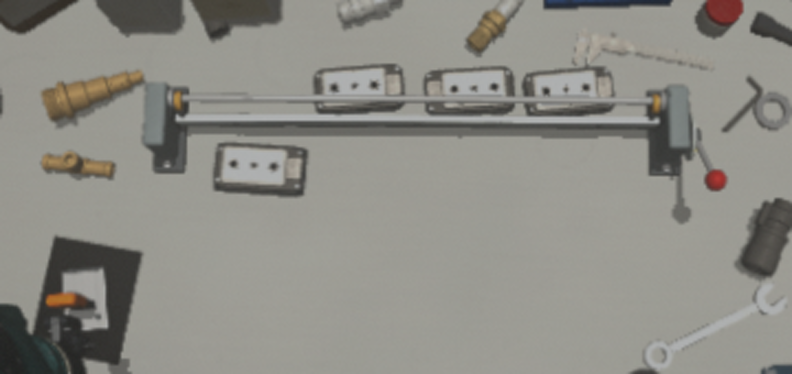

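View pics/s42.png

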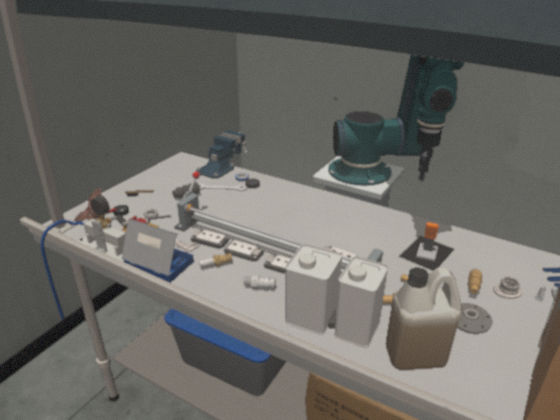

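```bash
python3 - <<'E'
from plant import r
print(r.close_job(), r.get_state()['time'])
E
```

```text
the job is handed in; nothing more can be done
the job is handed in; nothing more can be done
```

The job is handed in, at about 46 s of the 210 s allowed; no verdict is reported.

**What I did**
- **Lever:** I set it to the yellow mark with the fingers. The final picture put it at about 0.77 rad, against a target of 0.785.
- **Face-down cassettes:** I turned all three right side up with the lifter.
- **Standard cassettes:** The three of them (about 22.5 mm tall) went under the bar to the far side.
- **Deep cassette:** The leftmost (about 30.5 mm tall) stayed face up on the near side and was never pushed against the bar.

**Last checks, from the final top and side pictures**
- **Positions:** The standard cassettes' centres are about 53–56 mm past the bar. The deep one's is about 62 mm before it.
- **Lifter:** It stands upright on its mat, about 7 mm from the centre.
- **Bystanders:** They showed no visible movement.
- **Contact:** The arm is clear of everything.

**What went wrong or disagreed**
- **Failed flip:** The rightmost cassette fell back face down on the first try because the blade slid over its top edge. The second try, with the blade held lower, worked.
- **Downward press:** While tipping the deep cassette the blade pressed down on its cover with about 9 N. I raised the blade and it tipped over cleanly.
- **Lever angle:** The estimates from different views ranged from about 0.73 to 0.83 rad, all within tolerance.

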